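# Put the pastry tins on to warm

## Task

Check the warming plate while it is still empty: pick up the spot thermometer, aim its nose at the white spot in the middle of the plate from about 20 cm away, hold it steady there for four seconds, and stand it back upright on its cork mat. Then push every pastry tin up the ramp until it sits flat and wholly on the plate, and switch the plate on by pressing the keys in the order blue, yellow, blue again, green, each fully down and one at a time. Keep the tins upright and leave the jar and the bowl where they are.

Things in the scene. Friction and masses are not known exactly. Their poses are not given: they have to be found in the camera images.
- plate: fixed flat warming plate. Origin: its middle, at table height; x points away from the robot (yaw within 0.1 rad), z up. Dark deck 14 mm high, x -62 to 62, y -165 to 165 mm; a steel rim 10 mm wide and 10 mm above the deck on the far (+x) and both y sides. The front has no rim but an aluminium ramp, as wide as the plate, rising evenly from the table at x -127 mm to the deck at x -62 mm.
- plate_spot (a point): centre of the white spot, 32 mm across, on the deck in the middle of the plate
- thermometer: loose, 0.24 kg, standing upright: black foot 80 x 70 x 14 mm (x, y, z), handle 30 x 24 mm, orange head 60 x 28 mm (x, y) from 110 to 152 mm high, to be gripped from above across its 28 mm width (y), and a black barrel 24 mm thick slanting from the head 45 degrees down and forward. Origin: centre of the foot's underside; x forward (barrel side), z up.
- nose (a point): lens at the end of the thermometer's barrel, in the thermometer's frame at x +48 mm, y 0, z +100 mm. Its z axis is the line of sight, 45 degrees down and forward: the thermometer's (1, 0, -1) direction.
- mat: square cork mat, 120 x 120 x 3 mm, fixed, the thermometer's place. Origin: centre of its underside.
- tin1: round lidded pastry tin, aluminium with a red lid, 92 mm in diameter and 34 mm high, about 0.3 kg, upright on the table near the robot; too wide to grip, it has to be pushed; pushed high while it climbs, with fingers that do not rise with it, it may jam. Origin: centre of its underside, z up. May be absent (None): two or three tins are there.
- tin2: round lidded pastry tin, aluminium with a red lid, 92 mm in diameter and 34 mm high, about 0.3 kg, upright on the table near the robot; too wide to grip, it has to be pushed; pushed high while it climbs, with fingers that do not rise with it, it may jam. Origin: centre of its underside, z up. May be absent (None): two or three tins are there.
- tin3: round lidded pastry tin, aluminium with a red lid, 92 mm in diameter and 34 mm high, about 0.3 kg, upright on the table near the robot; too wide to grip, it has to be pushed; pushed high while it climbs, with fingers that do not rise with it, it may jam. Origin: centre of its underside, z up. May be absent (None): two or three tins are there.
- key_blue (a joint): blue round spring key, 32 mm across. Joint: 0 released, 0.006 m fully down (about 4 N); it springs back.
- key_yellow (a joint): yellow round spring key, 32 mm across. Joint: 0 released, 0.006 m fully down (about 4 N); it springs back.
- key_green (a joint): green round spring key, 32 mm across. Joint: 0 released, 0.006 m fully down (about 4 N); it springs back.
- key_blue_top (a point): centre of the top of the blue key. The three keys stand 60 mm apart in a row on a grey key box (190 x 74 mm, 36 mm high), left of the plate; which is where varies. They are pressed straight down.
- key_yellow_top (a point): centre of the top of the yellow key. The three keys stand 60 mm apart in a row on a grey key box (190 x 74 mm, 36 mm high), left of the plate; which is where varies. They are pressed straight down.
- key_green_top (a point): centre of the top of the green key. The three keys stand 60 mm apart in a row on a grey key box (190 x 74 mm, 36 mm high), left of the plate; which is where varies. They are pressed straight down.
- jar: loose amber jar, 70 mm across, 110 mm high; not part of the job. Origin: centre of its underside.
- bowl: loose steel bowl, 130 mm across, 60 mm high; not part of the job. Origin: centre of its underside.
Mind the look-alikes: they are no part of the job. Leave any pink look-alike of the thermometer alone. What is shaped like the tin1 but turquoise is not meant.

How it is judged:
On the way, in this order (a step that is already met when the one before it is completed fails the run):
1. the held thermometer is aimed at the white spot and held steady, before the tins are on the plate (x of plate_spot in the frame of nose between -0.018 and 0.018 m and y of plate_spot in the frame of nose between -0.018 and 0.018 m and z of plate_spot in the frame of nose between 0.13 and 0.3 m and linear speed of thermometer below 0.02 m/s and angular speed of thermometer below 0.15 rad/s and contact force between the fingers and thermometer above 1 N), for 3 s.
2. every tin is flat and wholly on the plate (x of tin1 in the frame of plate between -0.024 and 0.024 m and y of tin1 in the frame of plate between -0.126 and 0.126 m and z of tin1 in the frame of plate between 0.01 and 0.019 m and angle between each of tin1, tin2, tin3's own z axis and vertical below 0.06 rad and x of tin2 in the frame of plate between -0.024 and 0.024 m and y of tin2 in the frame of plate between -0.126 and 0.126 m and z of tin2 in the frame of plate between 0.01 and 0.019 m and x of tin3 in the frame of plate between -0.024 and 0.024 m and y of tin3 in the frame of plate between -0.126 and 0.126 m and z of tin3 in the frame of plate between 0.01 and 0.019 m), for 0.2 s.
3. the blue key is pressed down, alone (value of joint key_blue above 0.004 m and value of joint each of key_yellow, key_green below 0.002 m), for 0.05 s.
4. the yellow key is pressed down, alone (value of joint key_yellow above 0.004 m and value of joint each of key_blue, key_green below 0.002 m), for 0.05 s.
5. the blue key is pressed down, alone (all of step 3), for 0.05 s.
6. the green key is pressed down, alone (value of joint key_green above 0.004 m and value of joint each of key_blue, key_yellow below 0.002 m), for 0.05 s.
At the end, for the whole second after the job is handed in: Every tin stands flat (within 0.06 rad) on the deck, at most about 7 mm over its front edge, at rest; the thermometer stands upright and released on its mat, within 35 mm of the mat's centre; all keys are released (all of step 2 and linear speed of each of tin1, tin2, tin3, thermometer below 0.02 m/s and horizontal distance between thermometer and mat below 0.035 m and angle between thermometer's own z axis and vertical below 0.06 rad and height (world z) of thermometer between -0.001 and 0.007 m and contact force between the fingers and thermometer below 0.2 N and value of joint each of key_blue, key_yellow, key_green below 0.0015 m); the robot touches nothing.
It fails at once if two keys pressed at the same time (value of joint each of key_blue, key_yellow above 0.004 m or value of joint each of key_blue, key_green above 0.004 m or value of joint each of key_yellow, key_green above 0.004 m).
It fails at once if a tin is tipped over (angle between any of tin1, tin2, tin3's own z axis and vertical above 0.7 rad).
It fails at once if the jar or the bowl is moved more than 30 mm (distance of any of jar, bowl from where it was at the start of the episode above 0.03 m).
Of tin1, tin2, tin3 only 2 to 3 are there at a start; the rules pass over those that are not, and their reading is None.
At some moment in a run one of tin1, tin2, tin3 may be knocked a few centimetres aside while the robot is not near it.
It also fails if it takes over 208 s, if anything falls off the work surface, if the arm or the gripper's body presses on something with over 40 N, if the wrist force passes 120 N, or if a joint passes its speed limit or range.

## Robot

A 6-joint arm with a two-finger parallel gripper is mounted at the origin on the work surface. World frame = base frame: x ahead of the robot, y to its left, z up, the work surface at z = 0. Lengths are in m, angles in rad, forces in N, time in s.
With the tool pointing down it reaches from about 0.3 to 0.875 m from the base axis. Payload 6.4 kg.
Tool frame: the origin (TCP) lies where the fingers leave the gripper's body, on its centre line; the fingertips stand 64 mm ahead of it and the grasp point (between the pads) lies 45 mm ahead of it; z points along the fingers, y is the direction in which the jaws open and shut (so a half turn about z gives the same grasp; the last joint's range is limited). The gripper opens to 88 mm and grips with 3 to 60 N. Pads are 18 mm wide; open, the fingers measure 123 mm over their backs; the gripper's body (75 mm by 187 mm) begins 45 mm behind the grasp point.
Start: joints at [0.922, 0.181, 1.607, -0, 1.354, -0.206], TCP at [0.246, 0.52, 0.303] pointing down, gripper open.
Joint ranges: [-2.99, 2.99], [-0.89, 2.07], [0.3, 2.58], [-1.14, 4.28], [0, 2.63], [-3.12, 3.12]. Speed limits (rad/s): [2.57, 2.57, 3.01, 3.14, 3.14, 3.14].

## Interface

Orientations are given as a unit quaternion [x, y, z, w].
In Python, from cell import arm, viewer gives the robot as it stands.
- The arm moves only by the shell command python3 -m inch 'ROWS' [FORCE]. ROWS is JSON, a list that holds one entry, the list of rows, each a list of 7 numbers: the shift along the tool's x, y, z in mm, then the turn, a rotation vector about the tool's x, y, z in degrees, then the gripper's target within -1 to 1 (shut at 1, half-way at 0, fully open at -1). In form: [[[x, y, z, rx, ry, rz, claw], ...]]. A call has 1 to 5 rows; each row is the pose to reach, as a shift and turn from the pose commanded when the call began, along the tool's axes at that moment; what a row does not reach only later rows make up. A row lasts 1/12 s, in which the tool goes at most 41.7 mm and 7.16 degrees, less where a joint would pass 70% of its speed; a pose out of reach is approached as far as the arm can. A call with a gripper value outside its range is refused whole. The fingers move at their own pace and stop on an object; FORCE is the grip in N (left out, the last holds). Time passes only in rows, so rows that repeat a pose let the fingers close. It gives the time, the measured TCP pose, the force and the opening at its end, in the units of the state.
- arm.read_state(): the state, without advancing time (a new reading comes with each control period).
- viewer.grab_frame(name): name is "side" or "top" or "wrist"; returns the picture (400x640x3 uint8, red, green, blue); there is no depth.
- viewer.calibration(name): a dict with "intrinsics" (3x3 intrinsics, pixels), "rvec" (rotation vector, rad) and "tvec" (3), from world to camera coordinates, as OpenCV has them; the wrist camera has in their place "mount" (4x4, takes a point from camera to tool coordinates, whose origin is the TCP and whose axes are the flange's). Camera axes: x right, y down, z forward; pixel columns grow to the right and rows downward; lengths in m; the calibration is good to about 2 mm. A picture is of the moment at which its call begins: read the wrist's pose just before it. calibration takes no time and is no camera call.
- arm.sign_off(): hands the job in, once; it reports no verdict.
Trained networks look in the newest picture that a camera, given by its name, has taken for a name from the list of things; names that differ only in an ending like _2 or _b are one class to them, and where a whole thing is asked for, a point or a joint stands for the part that bears it (a point fixed in the world has none). Each returns a list of dicts, best first, with "confidence" (0 to 1); they miss things now and then, are a little off and sometimes report something else, mostly with a low value. They report only what shows in the picture. A call takes as long as a camera call. They do not tell look-alikes from the thing itself.
- viewer.search_frame(query, camera): "xy" ([column, row] in pixels, amid what is visible of it).
- viewer.cut_out(query, camera): "region" (400x640 bool, what is visible of it) and "xy" ([column, row] in pixels, amid what is visible of it).
- viewer.pinpoint(query, camera): "xy" ([column, row] in pixels: a listed point, or the origin of a listed thing).
The state is a dict: "t": time; "joints": joint angles; "qd": joint speeds; "joint_efforts": joint torques, N m; "position": TCP position; "tool_rot": TCP orientation; "contact_force": force on the tool from outside, world axes, zero at the start; "torque": the same for the moment, N m; "gripper_width": opening from 0.0 (shut) to 1.0 (fully open).
Only numpy, scipy, OpenCV 4.12 (cv2) and the standard library are available. Lean on these libraries where they do the work, as an engineer would, in place of code of your own. Each camera call takes 0.05 s, during which the arm holds its last target.

## Working session

There is one attempt and no reset: what is moved stays moved. The work goes in short steps, Python scripts to look and compute and a shell command to move; the robot and the scene stay as the last step left them, time stands still between calls to the robot, and variables do not carry over. Pictures are saved under pics/ and viewed, and the job is handed in when it is done.

```bash
ls; mkdir -p pics; python3 - <<'E'
from cell import arm, viewer
import cv2
print(arm.read_state())
for n in ("side","top","wrist"):
    f=viewer.grab_frame(n); cv2.imwrite(f"pics/{n}0.png",f[:,:,::-1])
    print(n,viewer.calibration(n))
E
```

```text
pics
{'t': 0.0, 'joints': array([ 9.21701823e-01,  1.81542164e-01,  1.60802325e+00, -5.94257922e-06,
        1.35375822e+00, -2.06326069e-01]), 'qd': array([-0.00028487,  0.00083452, -0.00012057, -0.00094131, -0.00117541,
        0.00010887]), 'joint_efforts': array([-6.09440867e-04, -4.33869159e+01, -3.41849828e+01,  7.01912655e-02,
        3.86644900e-02, -2.28474255e-04]), 'position': array([0.24609008, 0.51920543, 0.30180203]), 'tool_rot': array([ 2.19579559e-01,  9.75594213e-01, -7.88730421e-04, -3.56356591e-04]), 'contact_force': array([ 0.31058734, -0.30457774,  0.81555886]), 'torque': array([ 0.02582902, -0.00577031, -0.03284932]), 'gripper_width': 0.9965308114926017}
side {'intrinsics': array([[405.95453235,   0.        , 326.47099585],
       [  0.        , 405.95453235, 197.88016155],
       [  0.        ,   0.        ,   1.        ]]), 'rvec': array([ 0.34704953, -2.77928605,  1.15329068]), 'tvec': array([0.50353428, 0.18192934, 0.9763037 ])}
top {'intrinsics': array([[417.1947483 ,   0.        , 322.66518938],
       [  0.        , 417.1947483 , 189.18744948],
       [  0.        ,   0.        ,   1.        ]]), 'rvec': array([ 2.20187804, -2.14676096,  0.08367811]), 'tvec': array([-0.0269345 ,  0.52877324,  1.36154423])}
wrist {'intrinsics': array([[295.65739959,   0.        , 318.51100939],
       [  0.        , 295.65739959, 203.20165797],
       [  0.        ,   0.        ,   1.        ]]), 'mount': array([[ 1.63369255e-04, -9.56223192e-01, -2.92638311e-01,
         7.50189722e-02],
       [ 9.99999977e-01,  1.15991314e-04,  1.79250855e-04,
        -4.45768692e-04],
       [-1.37460322e-04, -2.92638334e-01,  9.56223189e-01,
        -8.07214411e-02],
       [ 0.00000000e+00,  0.00000000e+00,  0.00000000e+00,
         1.00000000e+00]])}
```

View pics/top0.png

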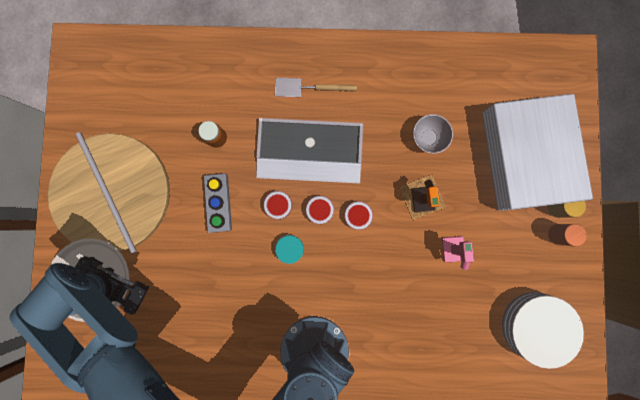

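View pics/side0.png

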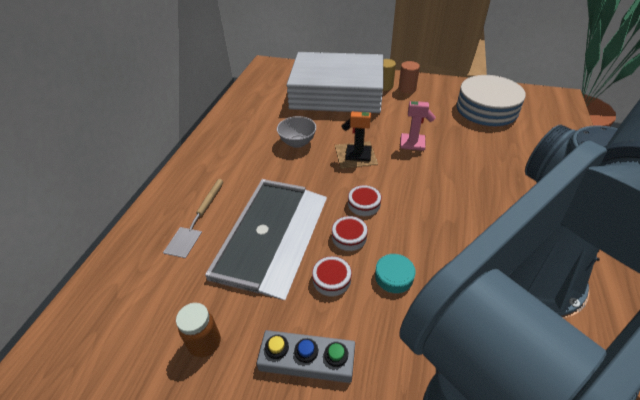

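View pics/wrist0.png

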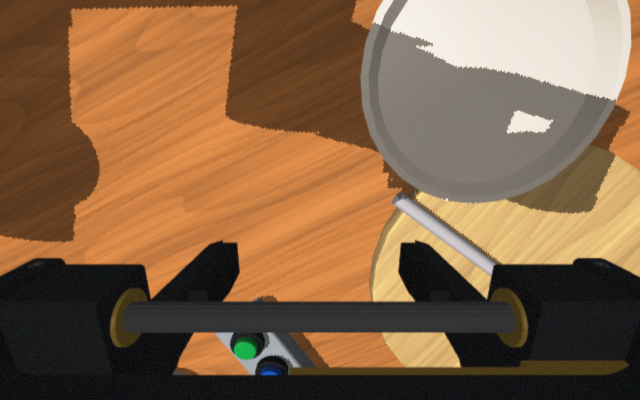

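The top view shows the plate at (310,150), three red tins at (277,205), (319,210) and (358,215), and the turquoise decoy at (289,249). The orange thermometer on its mat is at (425,198), with the pink one at (458,250). The keys, yellow, blue and green from far to near, are at x≈215. The jar is at (208,131) and the bowl at (433,134).

```bash
cat > h.py <<'E'
from cell import arm, viewer
import numpy as np, cv2
from scipy.spatial.transform import Rotation as R
def cam(n,st=None):
    c=viewer.calibration(n); K=c["intrinsics"]
    if n=="wrist":
        st=st or arm.read_state(); M=np.eye(4); M[:3,:3]=R.from_quat(st["tool_rot"]).as_matrix(); M[:3,3]=st["position"]
        T=np.linalg.inv(M@c["mount"]); return K,T[:3,:3],T[:3,3]
    return K,R.from_rotvec(c["rvec"]).as_matrix(),c["tvec"]
def ray(n,xy,st=None):
    K,Rm,t=cam(n,st); d=Rm.T@np.linalg.inv(K)@np.array([xy[0],xy[1],1.]); return -Rm.T@t,d/np.linalg.norm(d)
def atz(n,xy,z,st=None):
    o,d=ray(n,xy,st); return o+d*(z-o[2])/d[2]
def proj(n,p,st=None):
    K,Rm,t=cam(n,st); q=K@(Rm@np.asarray(p).T+t.reshape(3,*([1] if np.ndim(p)>1 else [])))
    return (q[:2]/q[2]).T
def tri(n1,a,n2,b):
    o1,d1=ray(n1,a);o2,d2=ray(n2,b)
    A=np.stack([d1,-d2],1); s=np.linalg.lstsq(A,o2-o1,rcond=None)[0]
    p,q=o1+d1*s[0],o2+d2*s[1]; return (p+q)/2,np.linalg.norm(p-q)
def save(n,name):
    f=viewer.grab_frame(n); cv2.imwrite(f"pics/{name}.png",f[:,:,::-1]); return f
def show():
    s=arm.read_state(); m=R.from_quat(s["tool_rot"]).as_matrix()
    print("t",round(s["t"],2),"pos",s["position"].round(4)*1000,"toolx",m[:,0].round(3),"tooly",m[:,1].round(3),"z",m[:,2].round(3),"F",s["contact_force"].round(1),"w",round(s["gripper_width"],3),"j",s["joints"].round(2))
    return s
E
python3 - <<'E'
from h import *
for n in ("top","side"):
    save(n,n+"1")
    for q in ["plate","plate_spot","thermometer","nose","mat","tin1","key_blue_top","key_yellow_top","key_green_top"]:
        print(n,q,[(np.round(d["xy"],1).tolist(),round(d["confidence"],2)) for d in viewer.pinpoint(q,n)[:5]])
E
```

```text
top plate [([309.9, 142.9], 0.84)]
top plate_spot [([309.6, 144.2], 0.64)]
top thermometer [([453.9, 247.1], 0.77), ([424.1, 197.5], 0.73)]
top nose [([462.1, 266.0], 0.88), ([319.3, 207.5], 0.41)]
top mat [([424.3, 198.1], 0.84)]
top tin1 [([356.0, 218.7], 0.92), ([279.0, 200.5], 0.89), ([293.1, 248.8], 0.78), ([321.8, 208.6], 0.7), ([425.2, 140.9], 0.57)]
top key_blue_top [([215.2, 199.4], 0.6)]
top key_yellow_top [([215.6, 181.4], 0.48)]
top key_green_top [([215.0, 218.7], 0.41)]
side plate []
side plate_spot [([264.1, 224.8], 0.82), ([359.6, 154.2], 0.19)]
side thermometer [([410.3, 145.1], 0.87), ([357.4, 155.2], 0.62)]
side nose [([342.7, 126.6], 0.84), ([331.7, 278.5], 0.72), ([432.5, 119.2], 0.71)]
side mat [([357.5, 155.0], 0.84), ([344.4, 125.4], 0.28)]
side tin1 [([331.2, 281.2], 0.9), ([363.6, 203.7], 0.79), ([346.3, 236.5], 0.69), ([391.7, 279.5], 0.67)]
side key_blue_top [([304.9, 343.5], 0.59)]
side key_yellow_top [([274.0, 341.3], 0.77)]
side key_green_top [([336.4, 347.0], 0.73)]
```

```bash
cat > seg.py <<'E'
from h import *
H={"red":lambda h,s,v:((h<6)|(h>172))&(s>150)&(v>60),"yellow":lambda h,s,v:(h>24)&(h<34)&(s>180)&(v>100),"blue":lambda h,s,v:(h>105)&(h<130)&(s>150)&(v>50),"green":lambda h,s,v:(h>50)&(h<75)&(s>150)&(v>50),"orange":lambda h,s,v:(h>5)&(h<16)&(s>225)&(v>150)}
def blobs(f,c,amin=40):
    hsv=cv2.cvtColor(f,cv2.COLOR_RGB2HSV); h,s,v=[hsv[:,:,i].astype(int) for i in range(3)]
    m=H[c](h,s,v).astype(np.uint8)
    n,l,st,ce=cv2.connectedComponentsWithStats(m)
    out=[(ce[i].round(1).tolist(),int(st[i,4]),st[i,:4].tolist()) for i in range(1,n) if st[i,4]>=amin]
    return sorted(out,key=lambda o:-o[1])
E
python3 - <<'E'
from seg import *
F={n:cv2.imread(f"pics/{n}1.png")[:,:,::-1].copy() for n in("top","side")}
for n in F:
    for c in H: print(n,c,blobs(F[n],c)[:5])
for n in F:
    g=cv2.cvtColor(F[n],cv2.COLOR_RGB2GRAY)
    b=(310,143) if n=="top" else (262,230)
    m=np.zeros_like(g); m[b[1]-9:b[1]+10,b[0]-10:b[0]+11]=g[b[1]-9:b[1]+10,b[0]-10:b[0]+11]>150
    ys,xs=np.nonzero(m); xy=(xs.mean(),ys.mean()); print(n,"spot",xy,len(xs),atz(n,xy,.014))
for n,box in (("top",(230,100,160,100)),("top",(380,150,110,130)),("side",(310,90,140,90))):
    x,y,w,h=box; cv2.imwrite(f"pics/crop_{n}_{x}.png",cv2.resize(F[n][y:y+h,x:x+w,::-1],None,fx=5,fy=5,interpolation=cv2.INTER_CUBIC))
E
```

```text
top red [([358.2, 215.1], 331, [348, 205, 21, 21]), ([319.5, 209.4], 329, [310, 200, 20, 20]), ([277.1, 204.6], 325, [267, 195, 21, 20])]
top yellow [([213.6, 184.0], 75, [209, 180, 10, 9])]
top blue [([214.6, 202.1], 72, [210, 198, 10, 9])]
top green [([215.9, 220.5], 59, [212, 217, 9, 9])]
top orange []
side red [([331.3, 271.6], 542, [317, 260, 29, 24]), ([349.2, 228.8], 400, [337, 220, 26, 19]), ([364.4, 196.0], 310, [353, 188, 24, 17])]
side yellow []
side blue [([305.6, 347.9], 223, [298, 340, 16, 17])]
side green []
side orange []
top spot (np.float64(309.5), np.float64(142.0)) 72 [0.6884265  0.03499431 0.014     ]
side spot (np.float64(261.69767441860466), np.float64(228.98837209302326)) 86 [0.68758133 0.03632082 0.014     ]
```

View pics/crop_top_230.png

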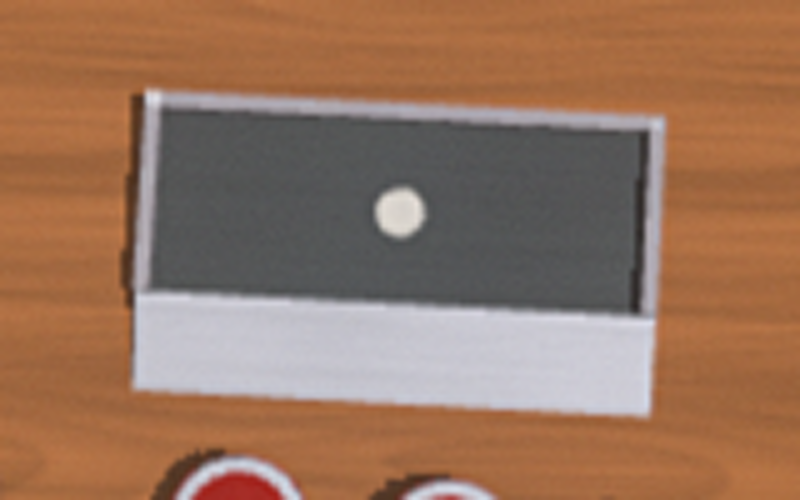

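View pics/crop_top_380.png

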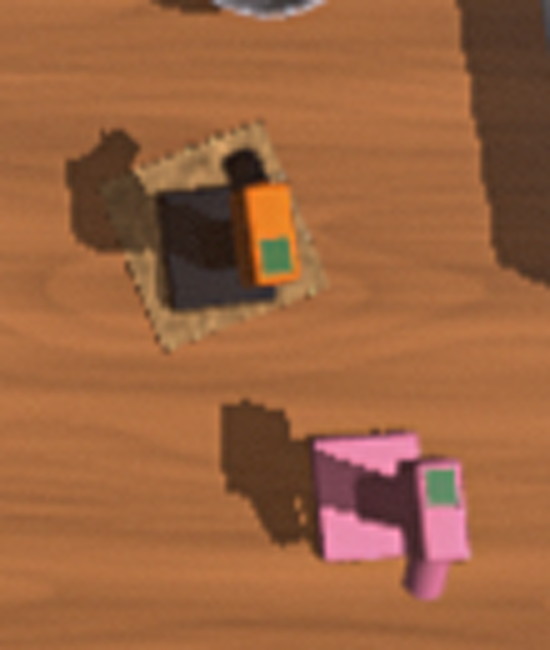

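View pics/crop_side_310.png

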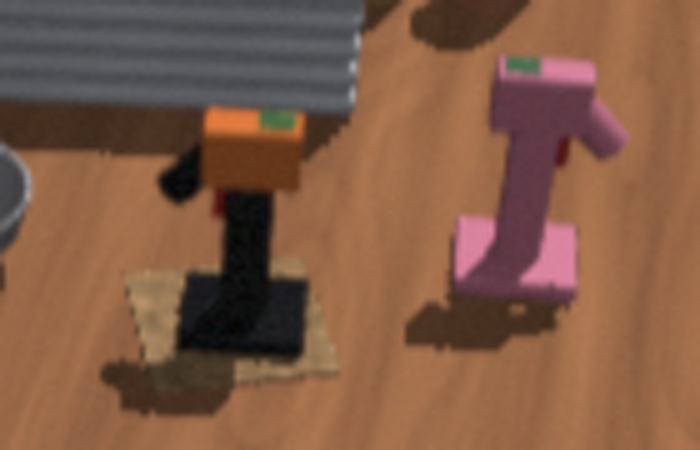

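```bash
python3 - <<'E'
from seg import *
g=lambda p:(p[0]/5+380-.4,p[1]/5+150-.4)
c=[atz("top",g(p),.155) for p in [(245,186),(290,182),(298,278),(258,285)]]
print("head",np.round(c,4),"mean",np.mean(c,0).round(4))
a=c[0]-c[3];b=c[1]-c[2];e=c[0]-c[1]; print(np.arctan2(a[1],a[0]),np.arctan2(b[1],b[0]),np.arctan2(-e[0],e[1]),[np.linalg.norm(v) for v in(a,b,e)])
m=[atz("top",g(p),.003) for p in [(262,122),(327,287),(168,352),(118,172)]]
print("mat",np.round(m,4),(m[0]+m[2])/2)
f=[atz("top",g(p),.017) for p in [(158,196),(170,310)]]; print("foot left edge",np.round(f,4),np.arctan2(*( (f[0]-f[1])[[1,0]])))
g2=lambda p:(p[0]/5+230-.4,p[1]/5+100-.4)
q=[atz("top",g2(p),z) for p,z in [((135,391),0),((651,415),0),((145,92),.024),((664,118),.024)]]
print("plate",np.round(q,4)); d=q[0]-q[1]; print("yaw",np.arctan2(-d[0],d[1]),np.arctan2(-(q[2]-q[3])[0],(q[2]-q[3])[1]))
for p in [(358.2,215.1),(319.5,209.4),(277.1,204.6)]: print("tin top",atz("top",p,.034).round(4))
for p in [(364.4,196.0),(349.2,228.8),(331.3,271.6)]: print("tin side",atz("side",p,.034).round(4))
print(tri("top",(214.6,202.1),"side",(305.6,347.9)))
for p in [(213.6,184),(214.6,202.1),(215.9,220.5)]: print("key",atz("top",p,.048).round(4))
# orange contour in side
f=cv2.imread("pics/side1.png")[105:145,345:375]
E
```

```text
head [[ 0.5332 -0.3316  0.155 ]
 [ 0.5362 -0.3585  0.155 ]
 [ 0.4788 -0.3634  0.155 ]
 [ 0.4741 -0.3396  0.155 ]] mean [ 0.5056 -0.3483  0.155 ]
0.1343070285646907 0.0851223852806632 0.11402702426842548 [np.float64(0.05964382737449986), np.float64(0.05761387815929781), np.float64(0.027061627354890358)]
mat [[ 0.5915 -0.3802  0.003 ]
 [ 0.4814 -0.424   0.003 ]
 [ 0.4353 -0.3181  0.003 ]
 [ 0.5552 -0.2836  0.003 ]] [ 0.51339325 -0.34913936  0.003     ]
foot left edge [[ 0.5384 -0.3078  0.017 ]
 [ 0.4629 -0.3163  0.017 ]] 0.11221098812801349
plate [[ 0.5642  0.211   0.    ]
 [ 0.5566 -0.138   0.    ]
 [ 0.7641  0.2082  0.024 ]
 [ 0.7547 -0.1412  0.024 ]]
yaw -0.021787671919824808 -0.026965304163336253
tin top [ 0.4462 -0.132   0.034 ]
tin top [ 0.4616 -0.005   0.034 ]
tin top [0.4738 0.1345 0.034 ]
tin side [ 0.445  -0.1297  0.034 ]
tin side [ 0.4603 -0.0025  0.034 ]
tin side [0.4727 0.1363 0.034 ]
(array([0.47535028, 0.33550009, 0.05130019]), np.float64(0.0013506951483202388))
key [0.5352 0.3426 0.048 ]
key [0.4762 0.3365 0.048 ]
key [0.4167 0.3295 0.048 ]
```

```bash
cat > goal.py <<'E'
# usage: goal.py x y z(TCP, mm) yaw(deg; dir opposite to tool x)
import sys
from h import *
s=show(); x,y,z,yaw=map(float,sys.argv[1:5]); a=np.radians(yaw)
c,sn=np.cos(a),np.sin(a)
G=np.array([[-c,-sn,0],[-sn,c,0],[0,0,-1]])  .T.reshape(3,3)
G=np.column_stack([[-c,-sn,0],[-sn,c,0],[0,0,-1]])
M=R.from_quat(s["tool_rot"]).as_matrix()
print("shift",(M.T@(np.array([x,y,z])-s["position"]*1000)).round(1),"rot",R.from_matrix(M.T@G).as_rotvec(degrees=True).round(2))
E
python3 goal.py 505 -348 300 6.3
```

```text
t 1.15 pos [246.3 519.6 302.7] toolx [-0.904  0.428  0.   ] tooly [ 0.428  0.904 -0.   ] z [-0. -0. -1.] F [-1.1  0.6 -0.4] w 0.999 j [ 0.92  0.18  1.61 -0.    1.35 -0.21]
shift [-605.4 -673.1    2.7] rot [ -0.    -0.   -31.67]
```

```bash
python3 -m inch '[[[-25,-28,0,0,0,0,-1],[-50,-56,0,0,0,0,-1],[-75,-84,0,0,0,0,-1],[-100,-112,0,0,0,0,-1],[-125,-140,0,0,0,0,-1]]]' 40; python3 -m inch '[[[-28,-31,0,0,0,-6,-1],[-56,-62,0,0,0,-12,-1],[-84,-93,0,0,0,-18,-1],[-112,-124,0,0,0,-24,-1],[-140,-155,0,0,0,-31.7,-1]]]'; python3 goal.py 505 -348 300 6.3
```

```text
t: 1.57
position: [0.2993, 0.338, 0.3027]
tool_rot: [0.219, 0.976, 0.0, 0.0]
contact_force: [0.7, -0.7, 0.5]
gripper_width: 0.994
t: 1.98
position: [0.35, 0.1723, 0.3031]
tool_rot: [-0.024, 1.0, 0.0, 0.001]
contact_force: [0.6, 0.2, -0.6]
gripper_width: 1.002
t 1.98 pos [350.  172.3 303.1] toolx [-0.999 -0.048 -0.001] tooly [-0.048  0.999  0.   ] z [ 0.001  0.    -1.   ] F [ 0.6  0.2 -0.6] w 1.002 j [ 0.15 -0.27  2.04 -0.    1.37 -1.47]
shift [-129.8 -527.1    3.2] rot [ 0.    0.06 -3.54]
```

```bash
python3 -m inch '[[[-10,-40,0,0,0,-1,-1],[-20,-80,0,0,0,-2,-1],[-30,-120,0,0,0,-3,-1],[-40,-160,0,0,0,-3,-1],[-48,-198,0,0,0,-3,-1]]]'; python3 -m inch '[[[-10,-40,0,0,0,0,-1],[-20,-80,0,0,0,0,-1],[-30,-120,0,0,0,0,-1],[-40,-160,0,0,0,0,-1],[-50,-198,0,0,0,0,-1]]]';python3 goal.py 505 -348 300 6.3
```

```text
t: 2.4
position: [0.4066, -0.0242, 0.3033]
tool_rot: [-0.048, 0.999, -0.0, 0.001]
contact_force: [1.1, 0.3, -0.1]
gripper_width: 1.001
t: 2.82
position: [0.4753, -0.2167, 0.3028]
tool_rot: [-0.047, 0.999, -0.0, 0.0]
contact_force: [0.4, 0.9, 0.4]
gripper_width: 1.003
t 2.82 pos [ 475.3 -216.7  302.8] toolx [-0.995 -0.095 -0.   ] tooly [-0.095  0.995 -0.   ] z [ 0. -0. -1.] F [0.4 0.9 0.4] w 1.003 j [-0.66  0.06  1.74 -0.    1.34 -2.32]
shift [ -17.1 -133.5    2.9] rot [-0.02  0.02 -0.86]
```

```bash
python3 -m inch '[[[-5,-40,0,0,0,-0.8,-1],[-10,-80,0,0,0,-0.8,-1],[-14,-120,0,0,0,-0.8,-1],[-14,-128,0,0,0,-0.8,-1],[-14,-128,0,0,0,-0.8,-1]]]'; python3 - <<'E'
from h import *
s=show(); save("wrist","w1"); save("top","t2"); save("side","s2")
E
python3 goal.py 505 -348 183 6.3
```

```text
t: 3.23
position: [0.5009, -0.3429, 0.3021]
tool_rot: [-0.053, 0.999, 0.0, -0.0]
contact_force: [-0.5, 0.6, -0.9]
gripper_width: 1.003
t 3.23 pos [ 500.9 -342.9  302.1] toolx [-0.994 -0.106  0.001] tooly [-0.106  0.994  0.   ] z [-0.001  0.    -1.   ] F [-0.5  0.6 -0.9] w 1.003 j [-0.8   0.25  1.52 -0.    1.37 -2.47]
t 3.38 pos [ 501.1 -338.9  302.6] toolx [-0.994 -0.11   0.   ] tooly [-0.11   0.994  0.001] z [-0.001  0.001 -1.   ] F [ 0.6 -0.2 -0.2] w 0.995 j [-0.79  0.25  1.53  0.    1.37 -2.47]
shift [ -3.   -9.6 119.5] rot [ 0.07 -0.02  0.02]
```

View pics/w1.png

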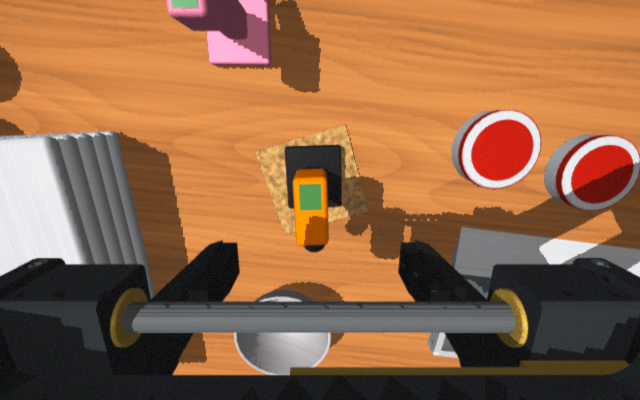

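```bash
python3 - <<'E'
from h import *
s=show()
c=[atz("wrist",p,.155,s) for p in [(293,172),(326,169),(329,245),(297,246)]]
print(np.round(c,4),np.mean(c,0)); v=c[2]-c[1];u=c[3]-c[0];print(np.arctan2(v[1],v[0]),np.arctan2(u[1],u[0]))
E
```

```text
t 3.38 pos [ 501.1 -338.9  302.6] toolx [-0.994 -0.11   0.   ] tooly [-0.11   0.994  0.001] z [-0.001  0.001 -1.   ] F [ 0.6 -0.2 -0.2] w 0.995 j [-0.79  0.25  1.53  0.    1.37 -2.47]
[[ 0.4724 -0.3627  0.155 ]
 [ 0.4672 -0.3373  0.155 ]
 [ 0.5313 -0.3272  0.155 ]
 [ 0.5352 -0.354   0.155 ]] [ 0.50154324 -0.34530305  0.155     ]
0.15692379902908676 0.13858424566014665
```

```bash
python3 goal.py 503.5 -346.5 182 7.2; python3 -m inch '[[[-2,-8,20,0,0,-0.9,-1],[-3,-8,50,0,0,-0.9,-1],[-3,-8,80,0,0,-0.9,-1],[-3,-8,105,0,0,-0.9,-1],[-3,-8,120,0,0,-0.9,-1]]]';python3 goal.py 503.5 -346.5 182 7.2
```

```text
t 3.38 pos [ 501.1 -338.9  302.6] toolx [-0.994 -0.11   0.   ] tooly [-0.11   0.994  0.001] z [-0.001  0.001 -1.   ] F [ 0.6 -0.2 -0.2] w 0.995 j [-0.79  0.25  1.53  0.    1.37 -2.47]
shift [ -1.6  -7.9 120.5] rot [ 0.07 -0.02 -0.88]
t: 3.8
position: [0.5042, -0.3447, 0.1801]
tool_rot: [-0.064, 0.998, 0.002, -0.001]
contact_force: [-0.8, -0.3, -0.7]
gripper_width: 0.999
t 3.8 pos [ 504.2 -344.7  180.1] toolx [-0.992 -0.127  0.002] tooly [-0.127  0.992  0.003] z [-0.003  0.003 -1.   ] F [-0.8 -0.3 -0.7] w 0.999 j [-0.79  0.39  1.61  0.    1.15 -2.49]
shift [ 1.  -1.7 -1.9] rot [ 0.19 -0.13  0.11]
```

```bash
python3 -m inch '[[[0,-2,0,0,0,0,-0.5],[0,-2,0,0,0,0,0],[0,-2,0,0,0,0,0.3],[0,-2,0,0,0,0,0.6],[0,-2,0,0,0,0,1]]]' 40;python3 -m inch '[[[0,0,0,0,0,0,1],[0,0,0,0,0,0,1],[0,0,0,0,0,0,1],[0,0,0,0,0,0,1],[0,0,0,0,0,0,1]]]' 40; python3 - <<'E'
from h import *
s=show(); save("wrist","w2")
E
```

```text
t: 4.22
position: [0.5061, -0.3503, 0.1847]
tool_rot: [-0.063, 0.998, -0.001, 0.001]
contact_force: [-0.2, -0.3, -0.1]
gripper_width: 0.649
t: 4.63
position: [0.5053, -0.3499, 0.1828]
tool_rot: [-0.063, 0.998, 0.0, 0.0]
contact_force: [0.9, -0.2, 1.2]
gripper_width: 0.315
t 4.63 pos [ 505.3 -349.9  182.8] toolx [-0.992 -0.125 -0.   ] tooly [-0.125  0.992  0.   ] z [ 0.  0. -1.] F [ 0.9 -0.2  1.2] w 0.315 j [-0.8   0.39  1.6   0.    1.15 -2.49]
```

View pics/w2.png

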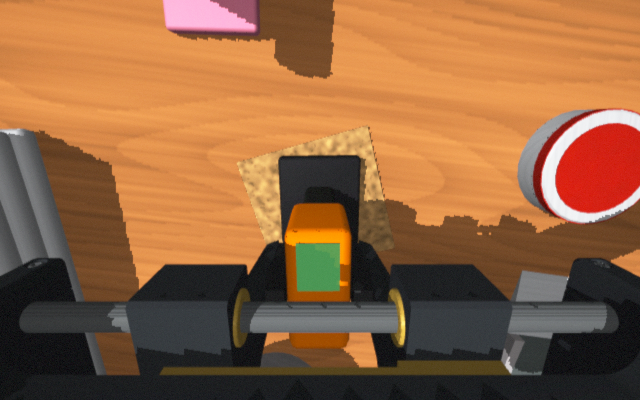

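```bash
python3 -m inch '[[[0,0,-12,0,0,0,1],[0,0,-30,0,0,0,1],[0,0,-50,0,0,0,1],[0,0,-70,0,0,0,1],[0,0,-80,0,0,0,1]]]'; python3 goal.py 485.6 10 249.5 7.2
```

```text
t: 5.1
position: [0.5059, -0.3505, 0.2659]
tool_rot: [-0.063, 0.998, -0.001, 0.001]
contact_force: [0.0, -0.6, -2.4]
gripper_width: 0.313
t 5.1 pos [ 505.9 -350.5  265.9] toolx [-0.992 -0.125 -0.002] tooly [-0.125  0.992 -0.003] z [ 0.002 -0.002 -1.   ] F [ 0.  -0.6 -2.4] w 0.313 j [-0.8   0.3   1.54 -0.    1.3  -2.49]
shift [-25.  360.3  15.5] rot [-0.15  0.11 -0.01]
```

```bash
python3 -m inch '[[[-2,20,0,0,0,0,1],[-4,50,0,0,0,0,1],[-6,85,0,0,0,0,1],[-9,120,0,0,0,0,1],[-11,155,0,0,0,0,1]]]';python3 -m inch '[[[-2,35,0,0,0,0,1],[-4,70,0,0,0,0,1],[-6,105,0,0,0,0,1],[-9,140,0,0,0,0,1],[-10,160,4,0,0,0,1]]]'; python3 goal.py 485.6 10 249.5 7.2
```

```text
t: 5.52
position: [0.4963, -0.1933, 0.2626]
tool_rot: [-0.062, 0.998, 0.0, -0.0]
contact_force: [0.3, 0.6, -1.9]
gripper_width: 0.311
t: 5.93
position: [0.4862, -0.0317, 0.2594]
tool_rot: [-0.063, 0.998, 0.0, 0.0]
contact_force: [0.2, -0.5, -2.1]
gripper_width: 0.312
t 5.93 pos [486.2 -31.7 259.4] toolx [-0.992 -0.127 -0.001] tooly [-0.127  0.992  0.001] z [ 0.001  0.001 -1.   ] F [ 0.2 -0.5 -2.1] w 0.312 j [-0.31  0.03  1.87  0.    1.25 -2.01]
shift [-4.6 41.5  9.9] rot [0.05 0.04 0.07]
```

```bash
python3 -m inch '[[[-2,15,2,0,0,0,1],[-4,30,6,0,0,0,1],[-5,38,8,0,0,0,1],[-5,39,9,0,0,0,1],[-5,39,9,0,0,0,1]]]';python3 - <<'E'
from h import *
s=show()
for n in("top","side","wrist"):
    f=save(n,n+"3")
    for q in("thermometer","nose"): 
        print(n,q,[(np.round(d["xy"],1).tolist(),round(d["confidence"],2)) for d in viewer.pinpoint(q,n)[:4]])
    if n=="side": cv2.imwrite("pics/side3c.png",cv2.resize(f[90:310,190:430,::-1],None,fx=3,fy=3,interpolation=cv2.INTER_CUBIC)[:600])
show()
E
```

```text
t: 6.35
position: [0.4866, 0.0046, 0.2495]
tool_rot: [-0.063, 0.998, -0.0, -0.0]
contact_force: [-0.4, 0.6, -2.6]
gripper_width: 0.314
t 6.35 pos [486.6   4.6 249.5] toolx [-0.992 -0.126  0.001] tooly [-0.126  0.992 -0.   ] z [-0.001 -0.    -1.   ] F [-0.4  0.6 -2.6] w 0.314 j [-0.23  0.04  1.88 -0.    1.23 -1.93]
top thermometer [([453.8, 243.4], 0.74), ([316.9, 202.5], 0.63), ([216.4, 218.7], 0.27)]
top nose [([464.9, 265.2], 0.79)]
side thermometer [([337.0, 222.4], 0.98), ([410.7, 141.5], 0.86)]
side nose [([430.3, 119.9], 0.93), ([318.0, 189.4], 0.61)]
wrist thermometer [([321.7, 195.9], 0.81)]
wrist nose []
t 6.8 pos [486.9   4.2 249.8] toolx [-0.992 -0.124 -0.   ] tooly [-0.124  0.992 -0.   ] z [ 0. -0. -1.] F [-1.  -0.4 -2.4] w 0.311 j [-0.24  0.04  1.88 -0.    1.23 -1.93]
```

View pics/side3c.png

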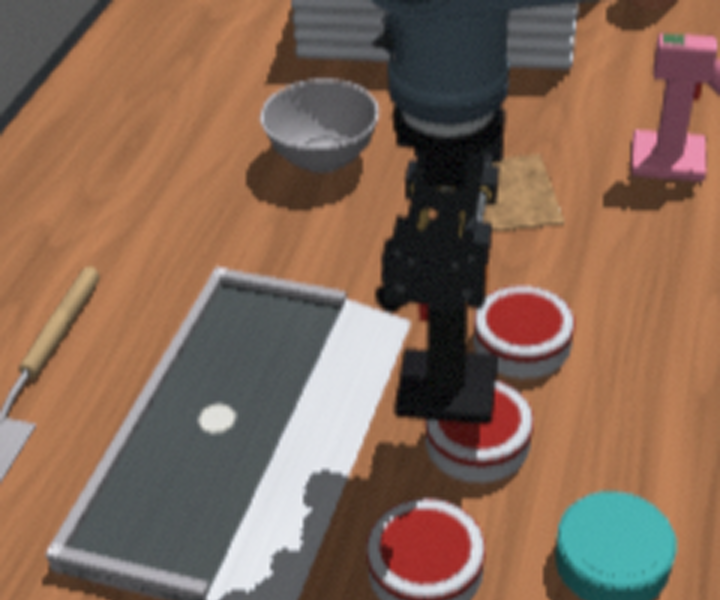

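View pics/wrist3.png

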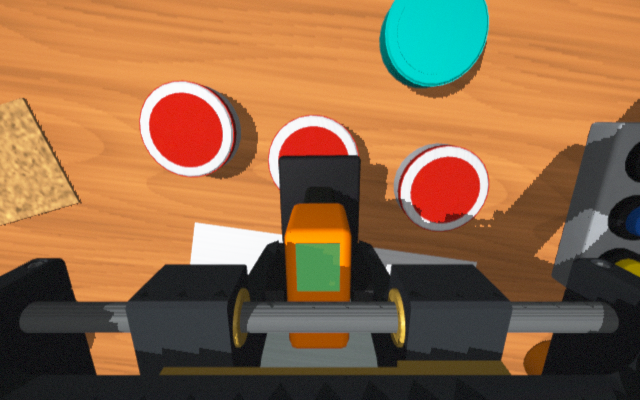

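View pics/top3.png

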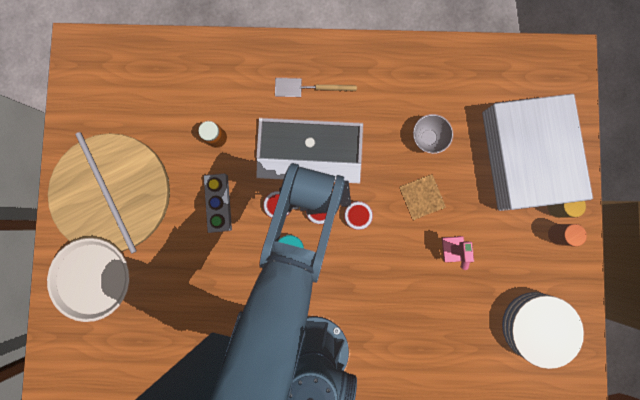

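```bash
python3 - <<'E'
from h import *
s=show(); M=R.from_quat(s["tool_rot"]).as_matrix()
f=cv2.imread("pics/wrist3.png")
print("side nose obs", [proj("side",np.array([.4869,.0042,.0])+np.array([.992*x,.125*x,.0698+.100])).round(1) for x in(.043,.048,.053)])
print("foot front-left/rear-left top corners side", [proj("side",np.array([.4869,.0042,.0698+.014])+np.array([.992*x-.125*.035,.125*x+.992*.035,0])).round(1) for x in(.04,-.04)])
for dx in(-4,0,4):
  P=[]
  for (x,y,z) in [(-30,14,152),(-30,-14,152),(-30,14,110),(-30,-14,110),(-40,35,14),(-40,-35,14),(30,0,152)]:
    t=np.array([-(x+dx),y,-(z)+ (182.8-3)])/1000  # tool coords: tool x=-fwd
    P.append(proj("wrist",s["position"]+M@t,s).round(0).tolist())
  print(dx,P)
cv2.imwrite("pics/w3c.png",cv2.resize(f[130:370,240:400],None,fx=2.5,fy=2.5,interpolation=cv2.INTER_CUBIC))
t=cv2.imread("pics/top3.png"); cv2.imwrite("pics/matc.png",cv2.resize(t[165:230,390:455],None,fx=8,fy=8,interpolation=cv2.INTER_CUBIC))
E
```

```text
t 6.8 pos [486.9   4.2 249.8] toolx [-0.992 -0.124 -0.   ] tooly [-0.124  0.992 -0.   ] z [ 0. -0. -1.] F [-1.  -0.4 -2.4] w 0.311 j [-0.24  0.04  1.88 -0.    1.23 -1.93]
side nose obs [array([320.5, 189.2]), array([318.4, 189. ]), array([316.3, 188.9])]
foot front-left/rear-left top corners side [array([320.7, 224.8]), array([353.5, 227.7])]
-4 [[356.0, 223.0], [285.0, 223.0], [346.0, 195.0], [293.0, 195.0], [362.0, 152.0], [277.0, 152.0], [320.0, 348.0]]
0 [[356.0, 233.0], [285.0, 233.0], [346.0, 202.0], [294.0, 202.0], [361.0, 157.0], [277.0, 157.0], [320.0, 355.0]]
4 [[355.0, 242.0], [285.0, 242.0], [346.0, 209.0], [294.0, 209.0], [361.0, 162.0], [277.0, 162.0], [320.0, 362.0]]
```

View pics/w3c.png

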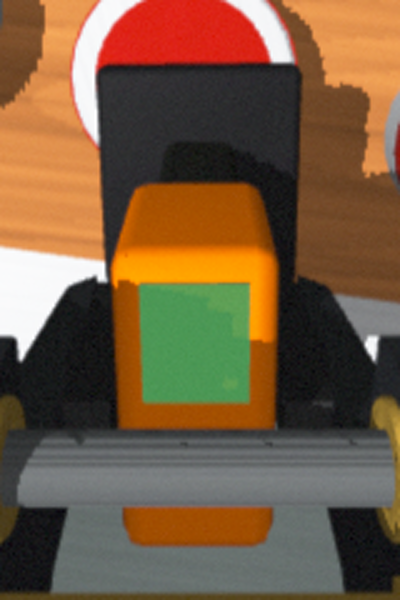

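View pics/matc.png

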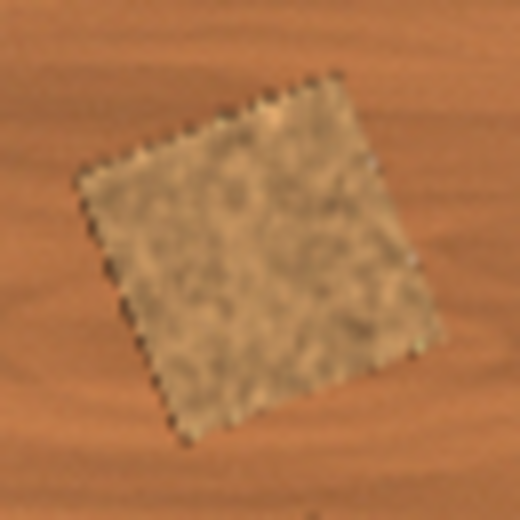

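```bash
python3 -m inch '[[[0,3,0,0,0,0,1],[0,6,0,0,0,0,1],[0,6,0,0,0,0,1],[0,6,0,0,0,0,1],[0,6,0,0,0,0,1]]]' >/dev/null;python3 -m inch '[[[0,0,0,0,0,0,1],[0,0,0,0,0,0,1],[0,0,0,0,0,0,1],[0,0,0,0,0,0,1],[0,0,0,0,0,0,1]]]'; python3 - <<'E'
from h import *
s=show(); M=R.from_quat(s["tool_rot"]).as_matrix(); f=-M[:,0]
p=s["position"]; b=p-M[:,2]*-0.1798
nose=b+f*.048-M[:,2]*.1; d=(f+M[:,2])/2**.5
spot=np.array([.688,.0355,.014]); v=spot-nose; z=v@d; r=v-z*d
print("dist",z,"off",r, "lat",r@M[:,1])
m=[atz("top",(x/8+390-.44,y/8+165-.44),.003) for x,y in [(340,72),(445,340),(188,442),(80,180)]]
print("mat",np.mean(m,0))
E
```

```text
t: 7.63
position: [0.4861, 0.0105, 0.2498]
tool_rot: [-0.063, 0.998, -0.0, -0.0]
contact_force: [0.4, -0.4, -2.1]
gripper_width: 0.311
t 7.63 pos [486.1  10.5 249.8] toolx [-0.992 -0.125  0.   ] tooly [-0.125  0.992 -0.   ] z [-0. -0. -1.] F [ 0.4 -0.4 -2.1] w 0.311 j [-0.22  0.04  1.88 -0.    1.23 -1.92]
dist 0.2202151712191107 off [-0.00018941 -0.00043042 -0.00024171] lat -0.0004033605041876537
mat [ 0.51367389 -0.34852901  0.003     ]
```

```bash

python3 -m inch '[[[0,0,0,0,0,0,1],[0,0,0,0,0,0,1],[0,0,0,0,0,0,1],[0,0,0,0,0,0,1],[0,0,0,0,0,0,1]]]' | head -2
python3 -m inch '[[[0,0,0,0,0,0,1],[0,0,0,0,0,0,1],[0,0,0,0,0,0,1],[0,0,0,0,0,0,1],[0,0,0,0,0,0,1]]]' | head -2
python3 -m inch '[[[0,0,0,0,0,0,1],[0,0,0,0,0,0,1],[0,0,0,0,0,0,1],[0,0,0,0,0,0,1],[0,0,0,0,0,0,1]]]' | head -2
python3 -m inch '[[[0,0,0,0,0,0,1],[0,0,0,0,0,0,1],[0,0,0,0,0,0,1],[0,0,0,0,0,0,1],[0,0,0,0,0,0,1]]]' | head -2
python3 -m inch '[[[0,0,0,0,0,0,1],[0,0,0,0,0,0,1],[0,0,0,0,0,0,1],[0,0,0,0,0,0,1],[0,0,0,0,0,0,1]]]' | head -2
python3 -m inch '[[[0,0,0,0,0,0,1],[0,0,0,0,0,0,1],[0,0,0,0,0,0,1],[0,0,0,0,0,0,1],[0,0,0,0,0,0,1]]]' | head -2
python3 -m inch '[[[0,0,0,0,0,0,1],[0,0,0,0,0,0,1],[0,0,0,0,0,0,1],[0,0,0,0,0,0,1],[0,0,0,0,0,0,1]]]' | head -2
python3 -m inch '[[[0,0,0,0,0,0,1],[0,0,0,0,0,0,1],[0,0,0,0,0,0,1],[0,0,0,0,0,0,1],[0,0,0,0,0,0,1]]]' | head -2
python3 -m inch '[[[0,0,0,0,0,0,1],[0,0,0,0,0,0,1],[0,0,0,0,0,0,1],[0,0,0,0,0,0,1],[0,0,0,0,0,0,1]]]' | head -2
python3 -m inch '[[[0,0,0,0,0,0,1],[0,0,0,0,0,0,1],[0,0,0,0,0,0,1],[0,0,0,0,0,0,1],[0,0,0,0,0,0,1]]]' | head -2
python3 -m inch '[[[0,0,0,0,0,0,1],[0,0,0,0,0,0,1],[0,0,0,0,0,0,1],[0,0,0,0,0,0,1],[0,0,0,0,0,0,1]]]' | head -2
python3 goal.py 513 -349 260 7.2
```

```text
t: 8.05
position: [0.4861, 0.0105, 0.2498]
t: 8.47
position: [0.4861, 0.0105, 0.2498]
t: 8.88
position: [0.4861, 0.0105, 0.2498]
t: 9.3
position: [0.4861, 0.0105, 0.2498]
t: 9.72
position: [0.4861, 0.0105, 0.2498]
t: 10.13
position: [0.4861, 0.0105, 0.2498]
t: 10.55
position: [0.4861, 0.0105, 0.2498]
t: 10.97
position: [0.4861, 0.0105, 0.2498]
t: 11.38
position: [0.4861, 0.0105, 0.2498]
t: 11.8
position: [0.4861, 0.0105, 0.2498]
t: 12.22
position: [0.4861, 0.0105, 0.2498]
t 12.22 pos [486.1  10.5 249.8] toolx [-0.992 -0.125  0.   ] tooly [-0.125  0.992 -0.   ] z [-0. -0. -1.] F [ 0.7 -0.2 -2.1] w 0.315 j [-0.22  0.04  1.88 -0.    1.23 -1.92]
shift [  18.3 -360.   -10.2] rot [-0.   -0.   -0.02]
```

```bash

python3 -m inch '[[[1,-15,-6,0,0,0,1],[3,-45,-10,0,0,0,1],[5,-80,-10,0,0,0,1],[7,-120,-10,0,0,0,1],[9,-160,-10,0,0,0,1]]]' | head -2
python3 -m inch '[[[2,-40,0,0,0,0,1],[4,-80,0,0,0,0,1],[6,-120,0,0,0,0,1],[8,-155,0,0,0,0,1],[10,-185,0,0,0,0,1]]]' | head -2
python3 -m inch '[[[0,-10,0,0,0,0,1],[0,-14,0,0,0,0,1],[0,-14,0,0,0,0,1],[0,-14,0,0,0,0,1],[0,-14,0,0,0,0,1]]]' | head -2
python3 goal.py 513 -349 183 7.2
```

```text
t: 12.63
position: [0.4972, -0.1506, 0.2601]
t: 13.05
position: [0.5101, -0.337, 0.2596]
t: 13.47
position: [0.5123, -0.3464, 0.2596]
t 13.47 pos [ 512.3 -346.4  259.6] toolx [-0.992 -0.127  0.   ] tooly [-0.127  0.992  0.001] z [-0.     0.001 -1.   ] F [ 0.7 -0.6 -1.9] w 0.315 j [-0.79  0.32  1.53  0.    1.29 -2.48]
shift [-0.4 -2.7 76.6] rot [ 0.05 -0.01  0.07]
```

```bash

python3 -m inch '[[[0,-3,20,0,0,0,1],[0,-3,40,0,0,0,1],[0,-3,58,0,0,0,1],[0,-3,68,0,0,0,1],[0,-3,72,0,0,0,1]]]' | head -2
python3 -m inch '[[[0,0,1,0,0,0,1],[0,0,2,0,0,0,1],[0,0,3,0,0,0,1],[0,0,3,0,0,0,1],[0,0,3,0,0,0,1]]]'
python3 -m inch '[[[0,0,0,0,0,0,1],[0,0,0,0,0,0,1],[0,0,0.5,0,0,0,1],[0,0,1,0,0,0,1],[0,0,1,0,0,0,1]]]'
python3 goal.py 513 -349 183 7.2
```

```text
t: 13.88
position: [0.5121, -0.3491, 0.1859]
t: 14.3
position: [0.5128, -0.3513, 0.1857]
tool_rot: [-0.063, 0.998, -0.001, 0.0]
contact_force: [1.0, -0.3, -2.3]
gripper_width: 0.315
t: 14.72
position: [0.5124, -0.351, 0.1836]
tool_rot: [-0.063, 0.998, 0.0, -0.0]
contact_force: [-0.2, -0.2, -2.6]
gripper_width: 0.311
t 14.72 pos [ 512.4 -351.   183.6] toolx [-0.992 -0.125  0.   ] tooly [-0.125  0.992  0.   ] z [-0.  0. -1.] F [-0.2 -0.2 -2.6] w 0.311 j [-0.79  0.41  1.58 -0.    1.16 -2.49]
shift [-0.8  1.9  0.6] rot [ 0.01 -0.01 -0.02]
```

```bash

python3 -m inch '[[[0,0,0.5,0,0,0,1],[0,0,1,0,0,0,1],[0,0,1,0,0,0,1],[0,0,1,0,0,0,1],[0,0,1,0,0,0,1]]]'|grep -E "pos|force"
python3 -m inch '[[[0,0,0.5,0,0,0,1],[0,0,1,0,0,0,1],[0,0,1,0,0,0,1],[0,0,1,0,0,0,1],[0,0,1,0,0,0,1]]]'|grep -E "pos|force"
```

```text
position: [0.5126, -0.351, 0.1828]
contact_force: [0.1, 0.0, -1.5]
position: [0.5127, -0.3511, 0.1828]
contact_force: [-2.6, 1.9, 5.7]
```

Contact is made, so I'll release the thermometer gently.

```bash

python3 -m inch '[[[0,0,0,0,0,0,0.2],[0,0,0,0,0,0,0],[0,0,0,0,0,0,-0.4],[0,0,0,0,0,0,-0.8],[0,0,0,0,0,0,-1]]]'|tail -4
python3 -m inch '[[[0,0,0,0,0,0,-1],[0,0,0,0,0,0,-1],[0,0,0,0,0,0,-1],[0,0,0,0,0,0,-1],[0,0,0,0,0,0,-1]]]'|tail -4
python3 -m inch '[[[0,0,-20,0,0,0,-1],[0,0,-50,0,0,0,-1],[0,0,-80,0,0,0,-1],[0,0,-110,0,0,0,-1],[0,0,-125,0,0,0,-1]]]'
python3 - <<'E'
from seg import *
show()
f=save("wrist","w4"); f=save("top","top4"); save("side","side4")
E
```

```text
position: [0.5125, -0.3511, 0.1816]
tool_rot: [-0.063, 0.998, 0.0, -0.0]
contact_force: [-0.1, 0.3, -0.1]
gripper_width: 0.666
position: [0.5125, -0.351, 0.1818]
tool_rot: [-0.063, 0.998, -0.0, 0.0]
contact_force: [0.5, -0.1, 0.9]
gripper_width: 0.998
t: 16.8
position: [0.5134, -0.3518, 0.3113]
tool_rot: [-0.063, 0.998, -0.002, 0.002]
contact_force: [0.7, 0.1, -0.2]
gripper_width: 0.997
t 16.8 pos [ 513.4 -351.8  311.3] toolx [-0.992 -0.125 -0.003] tooly [-0.125  0.992 -0.004] z [ 0.004 -0.004 -1.   ] F [ 0.7  0.1 -0.2] w 0.997 j [-0.79  0.27  1.48 -0.    1.38 -2.49]
```

View pics/w4.png

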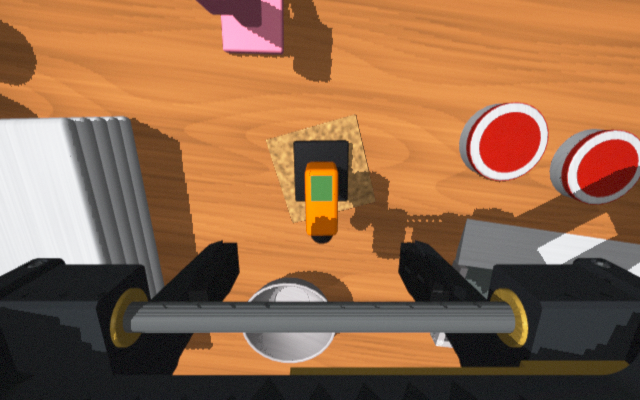

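View pics/side4.png

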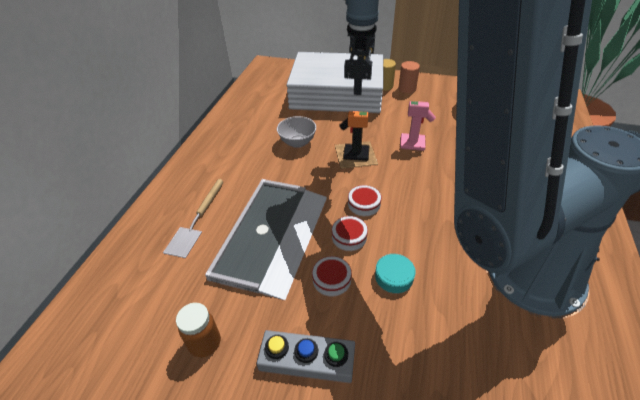

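```bash
cat > tins.py <<'E'
from seg import *
import sys
SP=np.array([.688,.0355]); a=-.025; X=np.array([np.cos(a),np.sin(a)]); Y=np.array([-np.sin(a),np.cos(a)])
def loc(p): v=np.asarray(p)[:2]-SP; return np.array([v@X,v@Y])
def wld(l): return SP+l[0]*X+l[1]*Y
def tins(tag,cams=("top","side")):
    for n in cams:
        f=save(n,f"{n}{tag}")
        for b in blobs(f,"red",60):
            p=atz(n,b[0],.034); q=atz(n,b[0],.048); print(n,np.round(b[0]),b[1],"world",p.round(4)[:2],"local table mm",(loc(p)*1000).round(1),"local deck",(loc(q)*1000).round(1))
if __name__=="__main__": tins(sys.argv[1]); show()
E
python3 tins.py 5; python3 - <<'E'
from tins import *
print(atz("top",(289,249),.034)); print("start C",wld((-.2775,.0944)))
E
python3 goal.py 413 137 311 -1.4
```

```text
top [358. 215.] 332 world [ 0.4465 -0.132 ] local table mm [-237.2 -173.4] local deck [-237.6 -172.4]
top [320. 209.] 329 world [ 0.4616 -0.005 ] local table mm [-225.3  -46.1] local deck [-225.8  -46.3]
top [277. 204.] 323 world [0.4742 0.1342] local table mm [-216.2   93.3] local deck [-216.8   91.7]
side [331. 272.] 546 world [0.4726 0.1366] local table mm [-217.9   95.7] local deck [-220.6  105.1]
side [349. 229.] 401 world [ 0.4603 -0.0025] local table mm [-226.7  -43.7] local deck [-229.3  -31.8]
side [364. 196.] 306 world [ 0.4453 -0.1296] local table mm [-238.5 -171.1] local deck [-240.9 -157. ]
t 17.05 pos [ 512.  -350.5  305. ] toolx [-0.992 -0.125  0.002] tooly [-0.125  0.992  0.002] z [-0.002  0.002 -1.   ] F [ 0.   0.1 -1.3] w 0.997 j [-0.79  0.28  1.48  0.    1.38 -2.49]
[0.3304595  0.09079019 0.034     ]
start C [0.41294647 0.13680728]
t 17.05 pos [ 512.  -350.5  305. ] toolx [-0.992 -0.125  0.002] tooly [-0.125  0.992  0.002] z [-0.002  0.002 -1.   ] F [ 0.   0.1 -1.3] w 0.997 j [-0.79  0.28  1.48  0.    1.38 -2.49]
shift [ 37.3 496.1  -5. ] rot [ 0.11 -0.09  8.58]
```

```bash

python3 -m inch '[[[3,35,0,0,0,2,-1],[6,75,0,0,0,4,-0.6],[9,115,0,0,0,6,-0.14],[12,155,0,0,0,8,-0.14],[15,195,0,0,0,8.5,-0.14]]]'|head -2
python3 goal.py 413 137 250 -1.4
python3 -m inch '[[[4,40,10,0,0,0,-0.14],[7,80,20,0,0,0,-0.14],[10,120,30,0,0,0,-0.14],[14,160,40,0,0,0,-0.14],[18,200,50,0,0,0,-0.14]]]'|head -2
python3 goal.py 413 137 180 -1.4
```

```text
t: 17.47
position: [0.4717, -0.1574, 0.3042]
t 17.47 pos [ 471.7 -157.4  304.2] toolx [-1.     0.026  0.004] tooly [0.026 1.    0.002] z [-0.003  0.002 -1.   ] F [1.1 1.2 0.8] w 0.72 j [-0.56  0.01  1.79  0.    1.35 -2.11]
shift [ 66.  292.7  55.1] rot [ 0.13 -0.2  -0.06]
t: 17.88
position: [0.4582, 0.0429, 0.2544]
t 17.88 pos [458.2  42.9 254.4] toolx [-1.     0.023  0.003] tooly [0.023 1.    0.   ] z [-0.003  0.001 -1.   ] F [ 0.4  1.3 -0. ] w 0.57 j [-0.17 -0.03  1.93  0.    1.24 -1.71]
shift [47.1 93.  74.6] rot [ 0.03 -0.18  0.06]
```

```bash

python3 -m inch '[[[14,35,10,0,0,0,-0.14],[28,65,30,0,0,0,-0.14],[42,90,50,0,0,0,-0.14],[46,93,65,0,0,0,-0.14],[46,93,70,0,0,0,-0.14]]]'|head -2
python3 -m inch '[[[0,0,0,0,0,0,-0.14],[0,0,0,0,0,0,-0.14],[0,0,0,0,0,0,-0.14]]]'|head -2
python3 goal.py 413 137 71 -1.4; python3 - <<'E'
from h import *
save("wrist","w6"); show()
E
```

```text
t: 18.3
position: [0.4119, 0.1363, 0.1826]
t: 18.55
position: [0.417, 0.1342, 0.1873]
t 18.55 pos [417.  134.2 187.3] toolx [-1.     0.024 -0.001] tooly [ 0.024  1.    -0.   ] z [ 0.001 -0.    -1.   ] F [ 0.8 -0.3  0.1] w 0.572 j [ 0.04  0.02  2.04 -0.    1.08 -1.51]
shift [  4.1   2.7 116.3] rot [-0.01  0.06  0.  ]
t 18.6 pos [417.1 134.2 187.6] toolx [-1.     0.025 -0.002] tooly [0.025 1.    0.   ] z [ 0.002 -0.    -1.   ] F [ 0.  -0.6  0. ] w 0.569 j [ 0.04  0.02  2.04 -0.    1.08 -1.51]
```

View pics/w6.png

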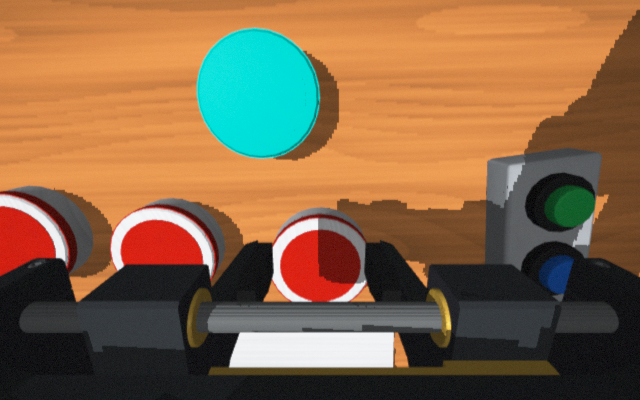

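```bash

python3 -m inch '[[[5,1,25,0,0,0,-0.14],[5,1,55,0,0,0,-0.14],[5,1,85,0,0,0,-0.14],[5,1,100,0,0,0,-0.14],[5,1,110,0,0,0,-0.14]]]'
python3 -m inch '[[[0,0,3,0,0,0,-0.14],[0,0,6,0,0,0,-0.14],[0,0,6,0,0,0,-0.14],[0,0,6,0,0,0,-0.14]]]'
python3 goal.py 413 137 71 -1.4; python3 - <<'E'
from h import *
save("side","side7"); show()
E
```

```text
t: 19.02
position: [0.4109, 0.1354, 0.0756]
tool_rot: [0.012, 1.0, -0.0, -0.001]
contact_force: [0.1, 0.3, 0.1]
gripper_width: 0.571
t: 19.35
position: [0.412, 0.136, 0.0717]
tool_rot: [0.012, 1.0, 0.0, 0.001]
contact_force: [0.3, 0.3, 0.1]
gripper_width: 0.571
t 19.35 pos [412.  136.   71.7] toolx [-1.     0.023 -0.002] tooly [0.023 1.    0.   ] z [ 0.002  0.    -1.   ] F [0.3 0.3 0.1] w 0.571 j [ 0.04  0.25  2.09 -0.    0.8  -1.5 ]
shift [-1.   1.   0.7] rot [0.01 0.11 0.08]
t 19.4 pos [411.9 136.1  71.8] toolx [-1.     0.023 -0.002] tooly [0.023 1.    0.   ] z [ 0.002  0.    -1.   ] F [-1.  -0.2  0.5] w 0.573 j [ 0.04  0.25  2.09 -0.    0.8  -1.5 ]
```

View pics/side7.png

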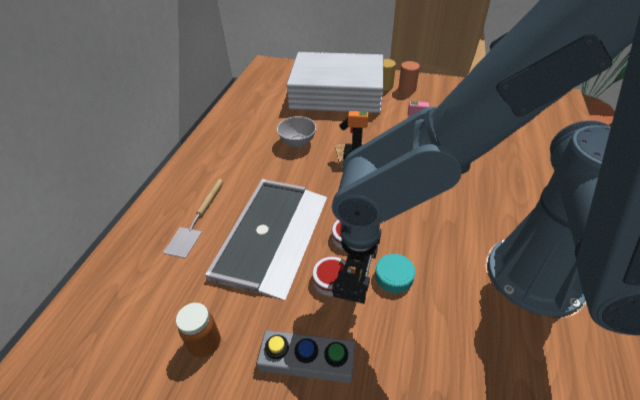

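```bash

python3 -m inch '[[[-10,0,0,0,0,0,-0.14],[-20,0,0,0,0,0,-0.14],[-30,0,0,0,0,0,-0.14],[-40,0,0,0,0,0,-0.14],[-50,0,0,0,0,0,-0.14]]]'|sed -n 2,4p
python3 -m inch '[[[-10,0,0,0,0,0,-0.14],[-20,0,0,0,0,0,-0.14],[-30,0,0,0,0,0,-0.14],[-40,0,0,0,0,0,-0.14],[-50,0,0,0,0,0,-0.14]]]'|sed -n 2,4p
python3 tins.py 8
```

```text
position: [0.4617, 0.1349, 0.0708]
tool_rot: [0.011, 1.0, 0.0, -0.001]
contact_force: [-5.6, -0.3, 5.3]
position: [0.5118, 0.1338, 0.0706]
tool_rot: [0.011, 1.0, -0.0, -0.001]
contact_force: [-3.0, -1.0, 1.7]
top [358. 215.] 331 world [ 0.4462 -0.132 ] local table mm [-237.5 -173.5] local deck [-237.9 -172.4]
top [320. 209.] 328 world [ 0.4616 -0.005 ] local table mm [-225.3  -46.1] local deck [-225.8  -46.3]
side [349. 229.] 394 world [ 0.4597 -0.0023] local table mm [-227.3  -43.5] local deck [-229.9  -31.6]
side [290. 260.] 236 world [0.5779 0.1275] local table mm [-112.4   89.2] local deck [-116.9   98.7]
side [366. 198.] 200 world [ 0.4379 -0.1233] local table mm [-246. -165.] local deck [-248.3 -151. ]
t 20.33 pos [513.5 133.6  71.1] toolx [-1.     0.023 -0.003] tooly [0.023 1.    0.   ] z [ 0.003  0.    -1.   ] F [-1.   0.4 -0.1] w 0.572 j [ 0.03  0.42  1.85 -0.    0.87 -1.52]
```

View pics/side8.png

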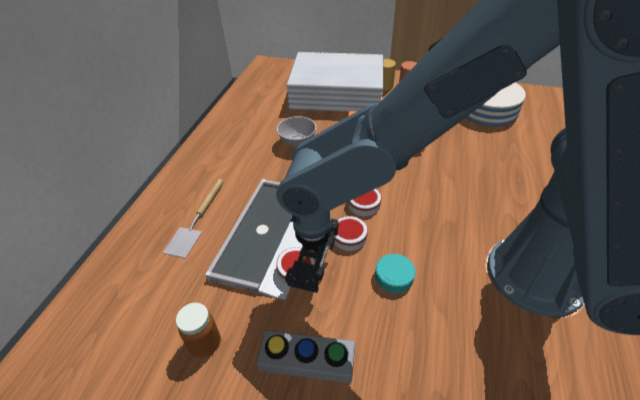

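```bash

python3 -m inch '[[[-10,0,0,0,0,0,-0.14],[-20,0,0,0,0,0,-0.14],[-30,0,0,0,0,0,-0.14],[-40,0,-1,0,0,0,-0.14],[-50,0,-3,0,0,0,-0.14]]]'|sed -n 2,4p
python3 -m inch '[[[-10,0,-2,0,0,0,-0.14],[-20,0,-4,0,0,0,-0.14],[-30,0,-6,0,0,0,-0.14],[-40,0,-8,0,0,0,-0.14],[-50,0,-10,0,0,0,-0.14]]]'|sed -n 2,4p
python3 tins.py 9
```

```text
position: [0.5617, 0.1326, 0.0734]
tool_rot: [0.011, 1.0, -0.0, -0.0]
contact_force: [-1.8, -0.5, -1.1]
position: [0.6122, 0.1314, 0.0838]
tool_rot: [0.011, 1.0, -0.0, 0.0]
contact_force: [-0.9, -0.0, -0.6]
top [358. 215.] 330 world [ 0.4465 -0.132 ] local table mm [-237.2 -173.4] local deck [-237.6 -172.4]
top [320. 209.] 328 world [ 0.4616 -0.005 ] local table mm [-225.3  -46.1] local deck [-225.8  -46.3]
side [349. 229.] 399 world [ 0.4599 -0.0022] local table mm [-227.   -43.4] local deck [-229.6  -31.6]
side [364. 196.] 306 world [ 0.4453 -0.1296] local table mm [-238.5 -171.1] local deck [-240.9 -157. ]
side [248. 248.] 123 world [0.6898 0.1183] local table mm [-0.2 82.9] local deck [-6.8 92.5]
t 21.27 pos [613.6 131.2  84.6] toolx [-1.     0.023 -0.004] tooly [0.023 1.    0.   ] z [ 0.004  0.    -1.   ] F [0.4 0.1 0.3] w 0.566 j [ 0.02  0.56  1.59 -0.    0.99 -1.53]
```

View pics/side9.png

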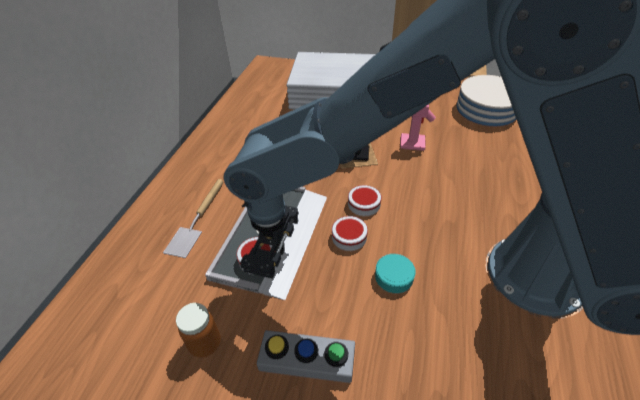

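```bash

python3 -m inch '[[[-8,0,-1,0,0,0,-0.14],[-16,0,-1,0,0,0,-0.14],[-23,0,-1,0,0,0,-0.14],[-29,0,-1,0,0,0,-0.14],[-31,0,-1,0,0,0,-0.14]]]'|sed -n 2,4p
python3 -m inch '[[[0,0,0,0,0,0,-0.14],[10,0,0,0,0,0,-0.14],[30,0,-20,0,0,0,-0.14],[55,0,-50,0,0,0,-0.14],[80,0,-80,0,0,0,-0.14]]]'|sed -n 2,4p
python3 -m inch '[[[30,0,-30,0,0,0,-0.14],[65,-10,-45,0,0,0,-0.14],[95,-30,-45,0,0,0,-0.14],[125,-50,-45,0,0,0,-0.14],[125,-50,-45,0,0,0,-0.14]]]'|sed -n 2,4p
python3 tins.py 10
```

```text
position: [0.643, 0.1306, 0.0847]
tool_rot: [0.012, 1.0, -0.0, 0.0]
contact_force: [-0.9, -0.3, -0.7]
position: [0.5605, 0.1324, 0.1645]
tool_rot: [0.012, 1.0, -0.0, -0.001]
contact_force: [-0.2, -0.3, 0.4]
position: [0.4302, 0.0844, 0.2087]
tool_rot: [0.011, 1.0, -0.0, -0.002]
contact_force: [0.2, -0.1, -0.4]
top [358. 215.] 330 world [ 0.4465 -0.132 ] local table mm [-237.2 -173.4] local deck [-237.6 -172.4]
top [280. 138.] 322 world [0.6946 0.1312] local table mm [ 4.2 95.9] local deck [ 1.3 94.2]
top [322. 208.] 209 world [ 0.4664 -0.0134] local table mm [-220.3  -54.4] local deck [-220.8  -54.5]
side [244. 249.] 469 world [0.6968 0.1226] local table mm [ 6.6 87.3] local deck [-0.1 96.8]
t 22.62 pos [435.3  85.1 210.4] toolx [-1.     0.024 -0.002] tooly [ 0.024  1.    -0.   ] z [ 0.002 -0.    -1.   ] F [ 0.5  0.6 -0.4] w 0.569 j [-0.08 -0.01  2.01  0.    1.14 -1.62]
```

View pics/side10.png

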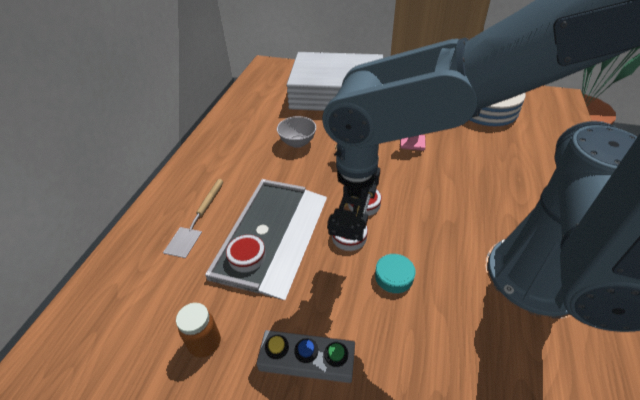

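```bash
python3 - <<'E'
from tins import *
print(wld((-.2871,-.0549)))
E
python3 goal.py 399.5 -12.2 150 8.3
```

```text
[ 0.39961736 -0.01220609]
t 22.62 pos [435.3  85.1 210.4] toolx [-1.     0.024 -0.002] tooly [ 0.024  1.    -0.   ] z [ 0.002 -0.    -1.   ] F [ 0.5  0.6 -0.4] w 0.569 j [-0.08 -0.01  2.01  0.    1.14 -1.62]
shift [ 33.6 -98.2  60.3] rot [-0.01  0.11 -9.68]
```

```bash

python3 -m inch '[[[12,-35,5,0,0,-3,-0.14],[24,-70,20,0,0,-6,-0.14],[33,-95,40,0,0,-9.7,-0.14],[33,-98,58,0,0,-9.7,-0.14],[33,-98,60,0,0,-9.7,-0.14]]]'|sed -n 2,4p
python3 -m inch '[[[0,0,0,0,0,0,-0.14],[0,0,0,0,0,0,-0.14],[0,0,0,0,0,0,-0.14]]]'|sed -n 2,4p
python3 goal.py 399.5 -12.2 71 8.3
```

```text
position: [0.4001, -0.0126, 0.1478]
tool_rot: [-0.072, 0.997, 0.001, -0.001]
contact_force: [0.1, 0.7, 0.5]
position: [0.4019, -0.0113, 0.1508]
tool_rot: [-0.074, 0.997, -0.0, 0.001]
contact_force: [0.1, 0.5, -0.0]
t 23.28 pos [401.9 -11.3 150.8] toolx [-0.989 -0.147 -0.002] tooly [-0.147  0.989 -0.001] z [ 0.002 -0.001 -1.   ] F [ 0.1  0.5 -0. ] w 0.573 j [-0.33  0.    2.15  0.    0.99 -2.04]
shift [ 2.7 -0.4 79.8] rot [-0.05  0.1   0.15]
```

```bash

python3 -m inch '[[[3,0,25,0,0,0,-0.14],[3,0,50,0,0,0,-0.14],[3,0,70,0,0,0,-0.14],[3,0,79,0,0,0,-0.14],[3,0,79,0,0,0,-0.14]]]'|sed -n 2,4p
python3 -m inch '[[[-8,0,0,0,0,0,-0.14],[-18,0,0,0,0,0,-0.14],[-28,0,0,0,0,0,-0.14],[-38,0,0,0,0,0,-0.14],[-48,0,0,0,0,0,-0.14]]]'|sed -n 2,4p
python3 -m inch '[[[-10,0,0,0,0,0,-0.14],[-20,0,0,0,0,0,-0.14],[-30,0,0,0,0,0,-0.14],[-40,0,0,0,0,0,-0.14],[-50,0,0,0,0,0,-0.14]]]'|sed -n 2,4p
python3 tins.py 11;python3 goal.py 640 22 85 8.3
```

```text
position: [0.3971, -0.0114, 0.0698]
tool_rot: [-0.074, 0.997, 0.001, -0.001]
contact_force: [-0.2, 0.6, 0.1]
position: [0.4465, -0.0051, 0.0715]
tool_rot: [-0.073, 0.997, -0.0, 0.0]
contact_force: [-5.5, -0.5, 4.5]
position: [0.4954, 0.0024, 0.0709]
tool_rot: [-0.073, 0.997, 0.0, -0.0]
contact_force: [-5.0, -0.4, 3.5]
top [358. 215.] 330 world [ 0.4465 -0.132 ] local table mm [-237.2 -173.4] local deck [-237.6 -172.4]
top [280. 138.] 321 world [0.6949 0.1313] local table mm [ 4.5 95.9] local deck [ 1.6 94.2]
side [244. 249.] 469 world [0.6968 0.1226] local table mm [ 6.6 87.3] local deck [-0.1 96.8]
side [364. 196.] 308 world [ 0.4453 -0.1296] local table mm [-238.5 -171.1] local deck [-240.9 -157. ]
side [312. 225.] 227 world [0.5564 0.0085] local table mm [-130.9  -30.3] local deck [-135.1  -18.7]
t 24.63 pos [496.9   2.1  71.3] toolx [-0.989 -0.146 -0.003] tooly [-0.146  0.989 -0.001] z [ 0.003 -0.    -1.   ] F [ 0.7 -0.3  0.2] w 0.57 j [-0.24  0.36  1.94  0.    0.84 -1.95]
t 24.63 pos [496.9   2.1  71.3] toolx [-0.989 -0.146 -0.003] tooly [-0.146  0.989 -0.001] z [ 0.003 -0.    -1.   ] F [ 0.7 -0.3  0.2] w 0.57 j [-0.24  0.36  1.94  0.    0.84 -1.95]
shift [-144.5   -1.3  -13.3] rot [-0.05  0.16  0.1 ]
```

View pics/side11.png

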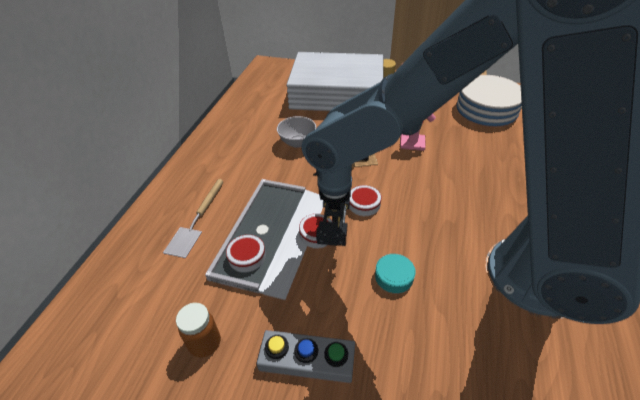

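```bash

python3 -m inch '[[[-10,0,0,0,0,0,-0.14],[-20,0,0,0,0,0,-0.14],[-30,0,0,0,0,0,-0.14],[-40,0,-1,0,0,0,-0.14],[-50,0,-2,0,0,0,-0.14]]]'|sed -n 2,4p
python3 -m inch '[[[-10,0,-2,0,0,0,-0.14],[-20,0,-4,0,0,0,-0.14],[-30,0,-6,0,0,0,-0.14],[-40,0,-8,0,0,0,-0.14],[-50,0,-10,0,0,0,-0.14]]]'|sed -n 2,4p
python3 -m inch '[[[-10,0,-2,0,0,0,-0.14],[-20,0,-2,0,0,0,-0.14],[-30,0,-2,0,0,0,-0.14],[-37,0,-2,0,0,0,-0.14],[-40,0,-2,0,0,0,-0.14]]]'|sed -n 2,4p
python3 tins.py 12;python3 goal.py 640 22 85 8.3
```

```text
position: [0.5445, 0.0097, 0.0724]
tool_rot: [-0.073, 0.997, 0.0, -0.0]
contact_force: [-1.0, 0.0, -1.6]
position: [0.5941, 0.0169, 0.0827]
tool_rot: [-0.073, 0.997, 0.0, -0.0]
contact_force: [-1.3, -1.0, -1.2]
position: [0.6341, 0.0227, 0.0847]
tool_rot: [-0.073, 0.997, -0.0, 0.0]
contact_force: [-2.4, -0.9, 1.6]
top [358. 215.] 330 world [ 0.4465 -0.132 ] local table mm [-237.2 -173.4] local deck [-237.6 -172.4]
top [277. 137.] 175 world [0.6973 0.144 ] local table mm [  6.6 108.7] local deck [  3.7 106.9]
side [244. 249.] 468 world [0.6967 0.1229] local table mm [ 6.5 87.6] local deck [-0.2 97.1]
side [364. 196.] 305 world [ 0.4453 -0.1296] local table mm [-238.5 -171.1] local deck [-240.9 -157. ]
side [256. 218.] 125 world [0.7062 0.0196] local table mm [ 18.6 -15.4] local deck [11.7 -4.1]
t 25.98 pos [633.7  22.6  84.7] toolx [-0.989 -0.146 -0.001] tooly [-0.146  0.989 -0.   ] z [ 0.001  0.    -1.   ] F [-0.2 -0.  -0.5] w 0.57 j [-0.15  0.57  1.57  0.    1.   -1.87]
t 25.98 pos [633.7  22.6  84.7] toolx [-0.989 -0.146 -0.001] tooly [-0.146  0.989 -0.   ] z [ 0.001  0.    -1.   ] F [-0.2 -0.  -0.5] w 0.57 j [-0.15  0.57  1.57  0.    1.   -1.87]
shift [-6.2 -1.5 -0.3] rot [-0.    0.04  0.09]
```

View pics/side12.png

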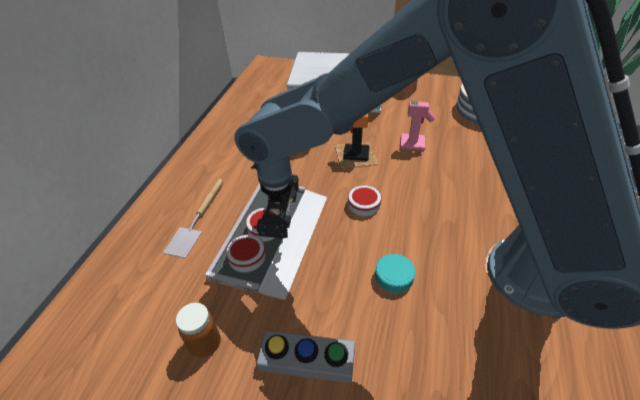

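```bash

python3 -m inch '[[[-4,0,0,0,0,0,-0.14],[-7,0,0,0,0,0,-0.14],[-7,0,0,0,0,0,-0.14],[0,0,0,0,0,0,-0.14],[15,0,-5,0,0,0,-0.14]]]'|sed -n 2,4p
python3 -m inch '[[[20,0,-20,0,0,0,-0.14],[45,0,-50,0,0,0,-0.14],[70,0,-80,0,0,0,-0.14],[105,0,-110,0,0,0,-0.14],[140,0,-130,0,0,0,-0.14]]]'|sed -n 2,4p
python3 -m inch '[[[30,-20,0,0,0,0,-0.14],[65,-40,0,0,0,0,-0.14],[100,-60,0,0,0,0,-0.14],[100,-60,0,0,0,0,-0.14],[100,-60,0,0,0,0,-0.14]]]'|sed -n 2,4p
python3 tins.py 13
```

```text
position: [0.6184, 0.0203, 0.0893]
tool_rot: [-0.073, 0.997, -0.0, 0.0]
contact_force: [-1.1, -0.6, 0.2]
position: [0.4817, 0.0, 0.2203]
tool_rot: [-0.073, 0.997, -0.001, 0.002]
contact_force: [-0.5, -0.6, 0.5]
position: [0.3909, -0.0746, 0.2184]
tool_rot: [-0.071, 0.997, -0.0, 0.001]
contact_force: [0.1, -1.4, 0.6]
top [280. 138.] 321 world [0.6949 0.1313] local table mm [ 4.5 95.9] local deck [ 1.6 94.2]
top [310. 140.] 318 world [0.6906 0.0313] local table mm [ 2.7 -4.1] local deck [-0.1 -4.8]
top [348. 203.] 314 world [ 0.4856 -0.0972] local table mm [-199.  -137.7] local deck [-199.8 -137. ]
side [244. 249.] 469 world [0.6968 0.1226] local table mm [ 6.6 87.3] local deck [-0.1 96.8]
side [261. 220.] 377 world [0.6929 0.0219] local table mm [  5.3 -13.5] local deck [-1.4 -2.2]
side [348. 202.] 325 world [ 0.4837 -0.0942] local table mm [-201.  -134.8] local deck [-204.  -121.3]
t 27.33 pos [392.5 -73.6 218.6] toolx [-0.989 -0.145 -0.002] tooly [-0.145  0.989 -0.001] z [ 0.002 -0.    -1.   ] F [0.4 0.1 0.6] w 0.571 j [-0.49 -0.13  2.11  0.    1.16 -2.2 ]
```

View pics/side13.png

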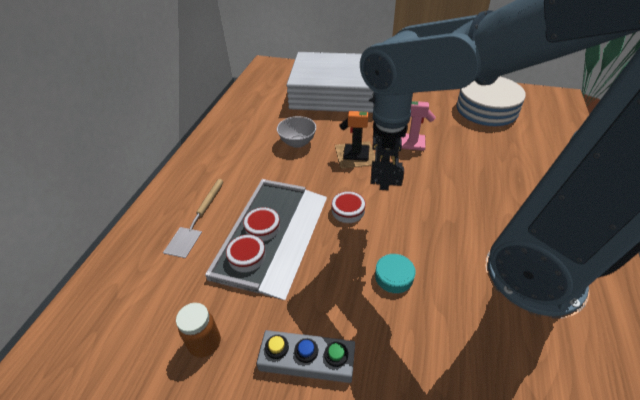

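View pics/top13.png

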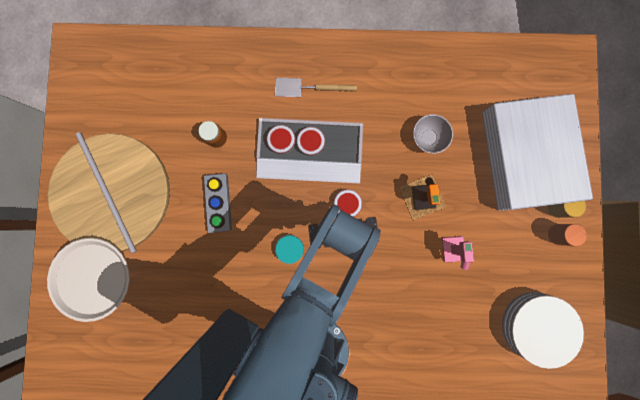

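```bash
python3 goal.py 423.3 -104.8 150 8.6
```

```text
t 27.33 pos [392.5 -73.6 218.6] toolx [-0.989 -0.145 -0.002] tooly [-0.145  0.989 -0.001] z [ 0.002 -0.    -1.   ] F [0.4 0.1 0.6] w 0.571 j [-0.49 -0.13  2.11  0.    1.16 -2.2 ]
shift [-25.8 -35.2  68.7] rot [-0.04  0.09 -0.26]
```

```bash

python3 -m inch '[[[-12,-18,20,0,0,-0.3,-0.14],[-24,-35,40,0,0,-0.3,-0.14],[-25,-35,65,0,0,-0.3,-0.14],[-25,-35,70,0,0,-0.3,-0.14],[-25,-35,70,0,0,-0.3,-0.14]]]'|sed -n 2,4p
python3 goal.py 423.3 -104.8 71 8.6; python3 - <<'E'
from h import *
save("wrist","w14")
E
```

```text
position: [0.4212, -0.103, 0.1463]
tool_rot: [-0.077, 0.997, 0.002, -0.002]
contact_force: [-0.1, 0.2, 0.0]
t 27.75 pos [ 421.2 -103.   146.3] toolx [-0.988 -0.153  0.004] tooly [-0.153  0.988  0.004] z [-0.005  0.003 -1.   ] F [-0.1  0.2  0. ] w 0.572 j [-0.52  0.09  2.07  0.    0.99 -2.24]
shift [-2.1 -2.4 75.3] rot [ 0.21 -0.24  0.18]
```

View pics/w14.png

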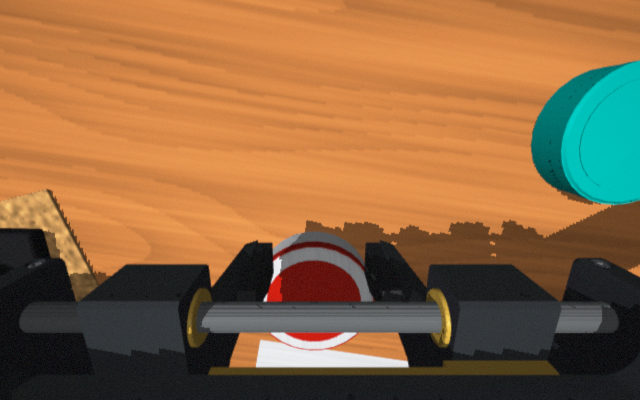

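```bash

python3 -m inch '[[[0,0,25,0,0,0,-0.14],[0,0,50,0,0,0,-0.14],[0,0,68,0,0,0,-0.14],[0,0,75,0,0,0,-0.14],[0,0,77,0,0,0,-0.14]]]'|sed -n 2,4p
python3 -m inch '[[[-8,0,0,0,0,0,-0.14],[-18,0.5,0,0,0,0,-0.14],[-28,1,0,0,0,0,-0.14],[-38,1.5,0,0,0,0,-0.14],[-48,2,0,0,0,0,-0.14]]]'|sed -n 2,4p
python3 -m inch '[[[-10,0.5,0,0,0,0,-0.14],[-20,1,0,0,0,0,-0.14],[-30,1.5,0,0,0,0,-0.14],[-40,2,0,0,0,0,-0.14],[-50,3,0,0,0,0,-0.14]]]'|sed -n 2,4p
python3 tins.py 15; python3 - <<'E'
from tins import *
print("tool local",loc(arm.read_state()["position"]))
E
```

```text
position: [0.4219, -0.104, 0.0712]
tool_rot: [-0.076, 0.997, 0.0, -0.0]
contact_force: [-0.7, -0.5, -0.4]
position: [0.4706, -0.0953, 0.0721]
tool_rot: [-0.076, 0.997, -0.0, 0.0]
contact_force: [-4.7, -0.9, 4.5]
position: [0.5191, -0.0846, 0.0711]
tool_rot: [-0.076, 0.997, 0.0, -0.0]
contact_force: [-3.3, -0.7, 2.2]
top [280. 138.] 322 world [0.6946 0.1312] local table mm [ 4.2 95.9] local deck [ 1.3 94.2]
top [310. 140.] 318 world [0.6906 0.0313] local table mm [ 2.7 -4.1] local deck [-0.1 -4.8]
side [244. 249.] 469 world [0.6968 0.1226] local table mm [ 6.6 87.3] local deck [-0.1 96.8]
side [261. 220.] 377 world [0.6929 0.0219] local table mm [  5.3 -13.5] local deck [-1.4 -2.2]
side [312. 200.] 188 world [ 0.5813 -0.0799] local table mm [-103.8 -118. ] local deck [-108.5 -104.9]
t 29.15 pos [520.2 -84.7  71.5] toolx [-0.988 -0.152 -0.003] tooly [-0.152  0.988 -0.001] z [ 0.003 -0.001 -1.   ] F [-0.9 -0.  -0.6] w 0.567 j [-0.39  0.41  1.86  0.    0.87 -2.11]
tool local [-0.16473545 -0.12439854]
```

View pics/side15.png

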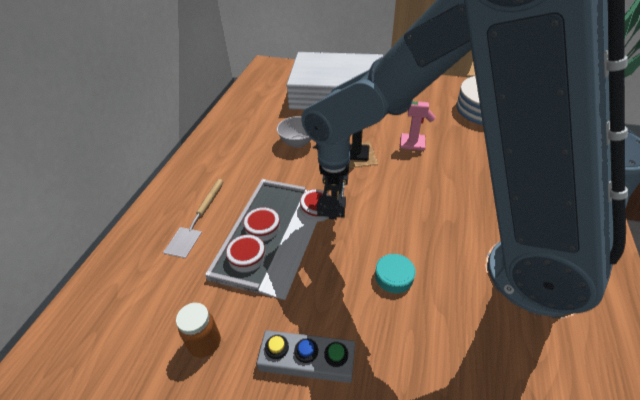

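```bash

python3 -m inch '[[[-10,-0.5,0,0,0,0,-0.14],[-20,-1,0,0,0,0,-0.14],[-30,-2,-1.5,0,0,0,-0.14],[-40,-3,-3.5,0,0,0,-0.14],[-50,-4,-5.5,0,0,0,-0.14]]]'|sed -n 2,4p
python3 -m inch '[[[-10,-1,-2,0,0,0,-0.14],[-20,-2,-4,0,0,0,-0.14],[-30,-3,-6,0,0,0,-0.14],[-40,-4,-8,0,0,0,-0.14],[-50,-5,-8.5,0,0,0,-0.14]]]'|sed -n 2,4p
python3 tins.py 16; python3 - <<'E'
from tins import *
print("tool local",loc(arm.read_state()["position"]))
E
```

```text
position: [0.5684, -0.0811, 0.0763]
tool_rot: [-0.076, 0.997, 0.0, -0.0]
contact_force: [-2.3, 0.3, -0.2]
position: [0.6191, -0.0786, 0.0852]
tool_rot: [-0.076, 0.997, 0.0, 0.0]
contact_force: [-1.1, 0.4, -1.9]
top [280. 138.] 321 world [0.6949 0.1313] local table mm [ 4.5 95.9] local deck [ 1.6 94.2]
top [310. 140.] 314 world [0.6909 0.0313] local table mm [ 3.  -4.1] local deck [ 0.2 -4.8]
side [245. 249.] 468 world [0.6966 0.1226] local table mm [ 6.4 87.3] local deck [-0.3 96.8]
side [261. 220.] 376 world [0.6929 0.0219] local table mm [  5.3 -13.5] local deck [-1.4 -2.2]
side [274. 194.] 118 world [ 0.6923 -0.0793] local table mm [   7.2 -114.7] local deck [   0.5 -101.6]
t 30.08 pos [620.  -78.8  85.5] toolx [-0.989 -0.151 -0.002] tooly [-0.151  0.989 -0.001] z [ 0.002 -0.    -1.   ] F [-0.1 -0.4 -0.2] w 0.57 j [-0.32  0.55  1.6   0.    0.99 -2.04]
tool local [-0.06516303 -0.1159395 ]
```

View pics/side16.png

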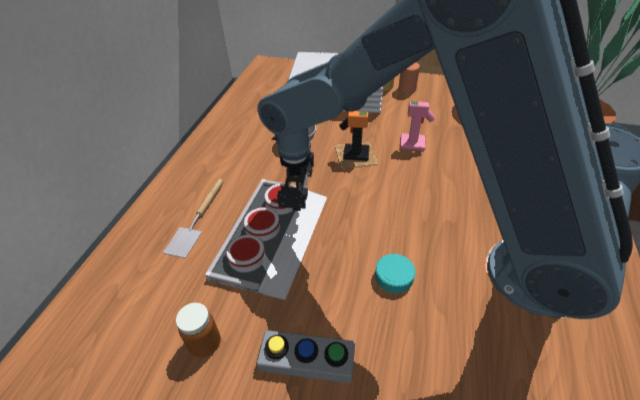

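```bash

python3 -m inch '[[[-8,-1,0,0,0,0,-0.14],[-14,-2,0,0,0,0,-0.14],[-18,-3,0,0,0,0,-0.14],[-18,-3,0,0,0,0,-0.14],[-5,-2,-2,0,0,0,-0.14]]]'|sed -n 2,4p
python3 -m inch '[[[20,0,-20,0,0,0,-0.14],[45,0,-50,0,0,0,-0.14],[70,0,-80,0,0,0,-0.14],[105,20,-110,0,0,0,0.3],[140,55,-130,0,0,0,1]]]'|sed -n 2,4p
python3 -m inch '[[[10,40,0,0,0,0,1],[20,80,0,0,0,0,1],[20,120,0,0,0,0,1],[20,160,0,0,0,0,1],[20,190,0,0,0,0,1]]]'|sed -n 2,4p
python3 tins.py 17
```

```text
position: [0.6252, -0.0801, 0.0874]
tool_rot: [-0.076, 0.997, -0.0, 0.001]
contact_force: [0.3, -0.0, -0.5]
position: [0.4919, -0.0586, 0.2118]
tool_rot: [-0.074, 0.997, -0.001, 0.002]
contact_force: [0.1, 0.4, 1.3]
position: [0.4424, 0.1302, 0.2097]
tool_rot: [-0.076, 0.997, 0.0, 0.001]
contact_force: [0.6, -0.8, -0.7]
top [280. 138.] 321 world [0.6949 0.1313] local table mm [ 4.5 95.9] local deck [ 1.6 94.2]
top [342. 142.] 321 world [ 0.6887 -0.0721] local table mm [   3.4 -107.5] local deck [   0.6 -107.1]
top [310. 140.] 318 world [0.6906 0.0313] local table mm [ 2.7 -4.1] local deck [-0.1 -4.8]
side [244. 249.] 469 world [0.6968 0.1226] local table mm [ 6.6 87.3] local deck [-0.1 96.8]
side [261. 220.] 377 world [0.6929 0.0219] local table mm [  5.3 -13.5] local deck [-1.4 -2.2]
side [275. 193.] 312 world [ 0.6906 -0.0818] local table mm [   5.5 -117.2] local deck [  -1.2 -104.1]
t 31.43 pos [442.2 131.3 209.4] toolx [-0.988 -0.156 -0.001] tooly [-0.156  0.988  0.001] z [ 0.001  0.001 -1.   ] F [ 0.4 -0.8 -0.2] w 0.002 j [ 0.03  0.03  1.97  0.    1.13 -1.7 ]
```

View pics/side17.png

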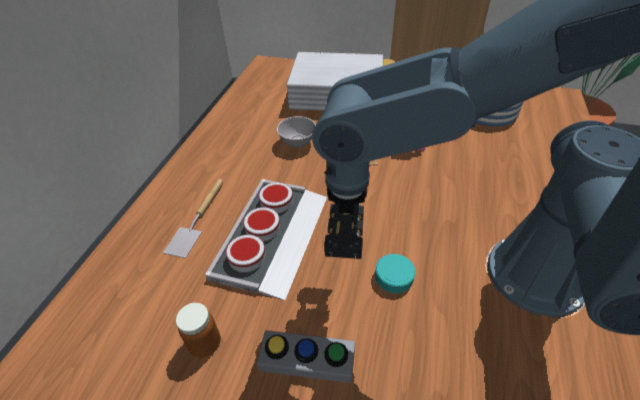

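View pics/top17.png

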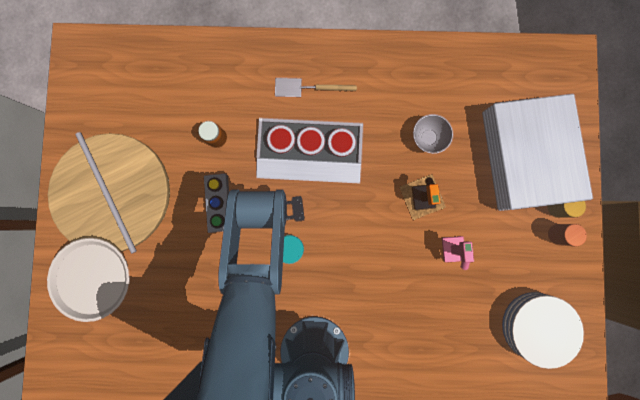

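```bash
python3 - <<'E'
from seg import *
f=cv2.imread("pics/side1.png")[:,:,::-1].copy()
hsv=cv2.cvtColor(f,cv2.COLOR_RGB2HSV)[325:375,255:360]
for nm,lo,hi in(("yellow",(20,120,90),(38,255,255)),("blue",(105,120,50),(130,255,255)),("green",(50,100,40),(85,255,255))):
    m=cv2.inRange(hsv,lo,hi); ys,xs=np.nonzero(m); s=(xs.mean()+255,ys.mean()+325)
    t=dict(yellow=(213.6,184.0),blue=(214.6,202.1),green=(215.9,220.5))[nm]
    print(nm,len(xs),s,tri("top",t,"side",s), atz("side",s,.051))
E
python3 goal.py 476 337 145 6.3
```

```text
yellow 218 (np.float64(275.93119266055044), np.float64(343.54587155963304)) (array([0.53465583, 0.34153463, 0.05177587]), np.float64(0.0003651225254176829)) [0.53467651 0.34117381 0.051     ]
blue 232 (np.float64(305.6034482758621), np.float64(347.7155172413793)) (array([0.4753402 , 0.33536262, 0.05182585]), np.float64(0.0013208261247373168)) [0.47483578 0.33490642 0.051     ]
green 238 (np.float64(335.781512605042), np.float64(351.546218487395)) (array([0.41589172, 0.32833332, 0.05189065]), np.float64(0.0015130110146377611)) [0.41523646 0.32784272 0.051     ]
t 31.43 pos [442.2 131.3 209.4] toolx [-0.988 -0.156 -0.001] tooly [-0.156  0.988  0.001] z [ 0.001  0.001 -1.   ] F [ 0.4 -0.8 -0.2] w 0.002 j [ 0.03  0.03  1.97  0.    1.13 -1.7 ]
shift [-65.4 197.9  64.7] rot [0.06 0.04 2.66]
```

```bash

python3 -m inch '[[[-13,38,0,0,0,2.6,1],[-26,78,10,0,0,2.6,1],[-39,118,20,0,0,2.6,1],[-52,158,40,0,0,2.6,1],[-65,192,60,0,0,2.6,1]]]'|sed -n 2,4p
python3 -m inch '[[[0,3,4,0,0,0,1],[0,3,5,0,0,0,1],[0,3,5,0,0,0,1],[0,3,5,0,0,0,1]]]'|sed -n 2,4p
python3 goal.py 475.5 335.5 120 6.3; python3 - <<'E'
from h import *
save("wrist","w18");save("side","side18")
E
```

```text
position: [0.4785, 0.3222, 0.1532]
tool_rot: [-0.053, 0.999, 0.0, 0.001]
contact_force: [1.3, -0.8, 0.5]
position: [0.4775, 0.3223, 0.1486]
tool_rot: [-0.052, 0.999, -0.0, 0.0]
contact_force: [-0.3, 0.5, 0.4]
t 32.18 pos [477.5 322.3 148.6] toolx [-0.995 -0.105 -0.001] tooly [-0.105  0.995 -0.   ] z [ 0.001 -0.    -1.   ] F [-0.3  0.5  0.4] w 0.002 j [ 0.39  0.37  1.72 -0.    1.06 -1.29]
shift [ 0.6 13.3 28.6] rot [-0.01  0.05 -0.29]
```

View pics/w18.png

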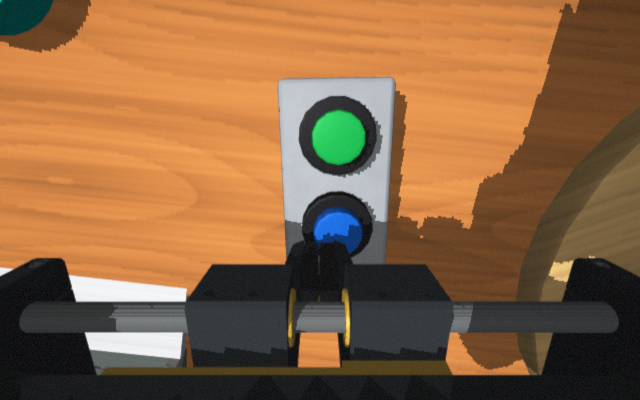

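View pics/side18.png

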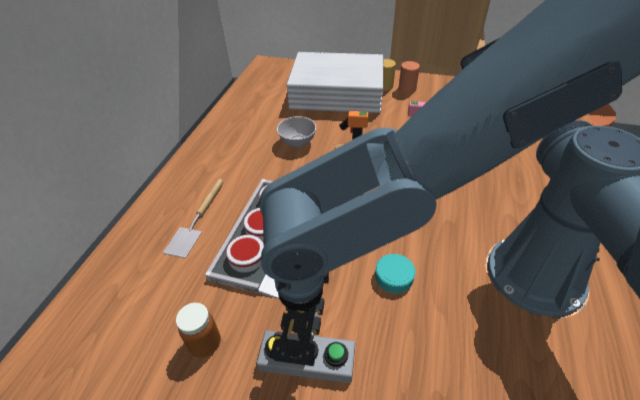

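```bash
python3 - <<'E'
from h import *
print(atz("wrist",(339,137),.052))
E
python3 -m inch '[[[0,7,5,0,0,0,1],[1,13,15,0,0,0,1],[1,13,24,0,0,0,1],[1,13,27,0,0,0,1],[1,13,27,0,0,0,1]]]'|sed -n 2,4p
python3 goal.py 475.5 335.5 110 6.3
```

```text
[0.4154437  0.32734022 0.052     ]
position: [0.4737, 0.3366, 0.1195]
tool_rot: [-0.053, 0.999, -0.0, -0.001]
contact_force: [-1.4, 1.7, 3.2]
t 32.7 pos [473.7 336.6 119.5] toolx [-0.994 -0.106  0.002] tooly [-0.106  0.994 -0.   ] z [-0.002 -0.001 -1.   ] F [-1.4  1.7  3.2] w 0.003 j [ 0.41  0.42  1.71  0.    1.01 -1.26]
shift [-1.7 -1.2  9.5] rot [-0.02 -0.11 -0.2 ]
```

```bash

python3 -m inch '[[[-1,-1,2,0,0,0,1],[-1,-1,4,0,0,0,1],[-1,-1,4,0,0,0,1],[-1,-1,4,0,0,0,1]]]'|sed -n 2,4p
python3 -m inch '[[[0,0,2,0,0,0,1],[0,0,4,0,0,0,1],[0,0,4,0,0,0,1],[0,0,4,0,0,0,1]]]'|sed -n 2,4p
```

```text
position: [0.4755, 0.3357, 0.117]
tool_rot: [-0.053, 0.999, 0.0, -0.0]
contact_force: [-2.0, 0.5, 3.5]
position: [0.4758, 0.3358, 0.116]
tool_rot: [-0.053, 0.999, -0.0, 0.0]
contact_force: [-11.8, -3.9, 28.0]
```

```bash

python3 -m inch '[[[0,0,-3,0,0,0,1],[0,0,-3,0,0,0,1],[0,0,-3,0,0,0,1]]]'|sed -n 2,4p
python3 - <<'E'
from h import *
f=save("side","side19"); cv2.imwrite("pics/side19c.png",cv2.resize(f[300:400,240:370,::-1],None,fx=5,fy=5,interpolation=cv2.INTER_CUBIC))
f=save("wrist","w19"); show()
E
```

```text
position: [0.4759, 0.3358, 0.1164]
tool_rot: [-0.053, 0.999, 0.0, 0.001]
contact_force: [-0.7, 1.5, 7.0]
t 33.72 pos [476.  335.8 116.4] toolx [-0.994 -0.106 -0.001] tooly [-0.106  0.994  0.   ] z [ 0.001  0.    -1.   ] F [-3.3 -0.2  8. ] w 0.008 j [ 0.41  0.43  1.71 -0.    1.   -1.27]
```

View pics/side19c.png

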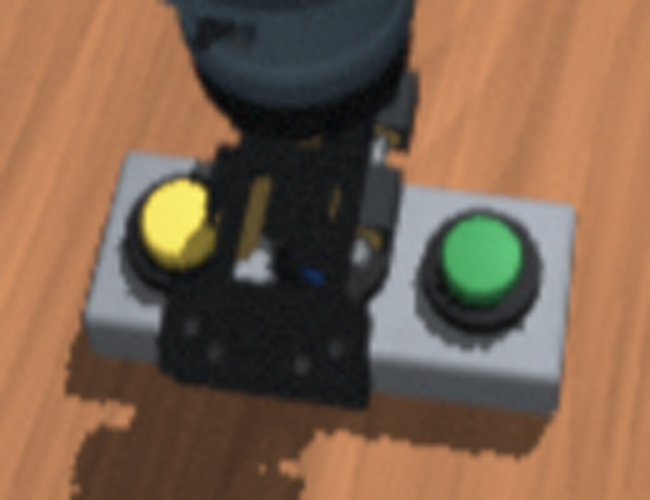

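View pics/w19.png

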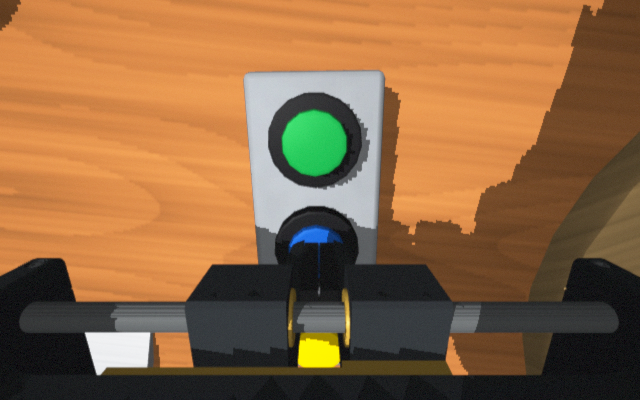

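```bash

python3 -m inch '[[[0,0,-1,0,0,0,1],[0,0,-2,0,0,0,1],[0,0,-2,0,0,0,1],[0,0,-2,0,0,0,1]]]'|sed -n '2p;4p'
python3 -m inch '[[[0,0,-1,0,0,0,1],[0,0,-2,0,0,0,1],[0,0,-2,0,0,0,1],[0,0,-2,0,0,0,1]]]'|sed -n '2p;4p'
python3 -m inch '[[[0,0,-1,0,0,0,1],[0,0,-2,0,0,0,1],[0,0,-2,0,0,0,1],[0,0,-2,0,0,0,1]]]'|sed -n '2p;4p'
python3 -m inch '[[[0,0,-1,0,0,0,1],[0,0,-2,0,0,0,1],[0,0,-2,0,0,0,1],[0,0,-2,0,0,0,1]]]'|sed -n '2p;4p'
python3 -m inch '[[[0,0,-1,0,0,0,1],[0,0,-2,0,0,0,1],[0,0,-2,0,0,0,1],[0,0,-2,0,0,0,1]]]'|sed -n '2p;4p'
```

```text
position: [0.4759, 0.3358, 0.1178]
contact_force: [-0.3, 0.9, 3.3]
position: [0.4758, 0.3357, 0.1199]
contact_force: [0.4, 1.4, 2.1]
position: [0.4756, 0.3355, 0.1217]
contact_force: [0.9, -0.4, 2.2]
position: [0.4752, 0.3355, 0.1235]
contact_force: [0.1, 0.6, 0.1]
position: [0.4756, 0.3357, 0.1259]
contact_force: [-0.2, -0.4, 0.6]
```

```bash

python3 -m inch '[[[0,0,-12,0,0,0,1],[-20,0,-12,0,0,0,1],[-40,0,-12,0,0,0,1],[-59,0,-12,0,0,0,1],[-59,0,-12,0,0,0,1]]]'|sed -n '2p;4p'
python3 goal.py 534.7 341.7 125 6.3
python3 - <<'E'
from h import *
save("side","side20")
E
```

```text
position: [0.5378, 0.3421, 0.1396]
contact_force: [-0.2, 0.3, 1.1]
t 35.8 pos [537.8 342.1 139.6] toolx [-0.994 -0.105 -0.004] tooly [-0.105  0.994  0.001] z [ 0.004  0.001 -1.   ] F [-0.2  0.3  1.1] w 0.01 j [ 0.38  0.49  1.55 -0.    1.09 -1.29]
shift [ 3.1 -0.1 14.6] rot [ 0.05  0.25 -0.28]
```

View pics/side20.png

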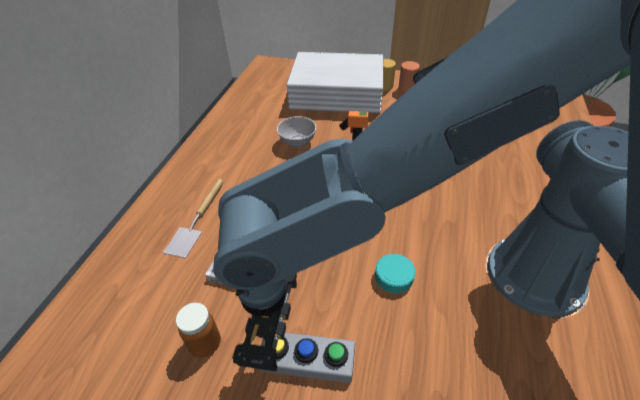

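```bash

python3 -m inch '[[[2,0,5,0,0,0,1],[2,0,10,0,0,0,1],[2,0,13,0,0,0,1],[2,0,13,0,0,0,1],[2,0,13,0,0,0,1]]]'|sed -n '2p;4p'
python3 -m inch '[[[0,0,2,0,0,0,1],[0,0,4,0,0,0,1],[0,0,6,0,0,0,1],[0,0,6,0,0,0,1],[0,0,6,0,0,0,1]]]'|sed -n '2p;4p'
python3 -m inch '[[[0,0,1,0,0,0,1],[0,0,3,0,0,0,1],[0,0,4,0,0,0,1],[0,0,4,0,0,0,1],[0,0,4,0,0,0,1]]]'|sed -n '2p;4p'
```

```text
position: [0.5315, 0.3417, 0.1243]
contact_force: [0.1, 0.5, 0.1]
position: [0.5324, 0.3419, 0.119]
contact_force: [-1.5, 0.9, 3.1]
position: [0.5324, 0.3419, 0.1163]
contact_force: [-5.4, -1.4, 12.9]
```

```bash

python3 -m inch '[[[0,0,-6,0,0,0,1],[0,0,-14,0,0,0,1],[0,0,-24,0,0,0,1],[0,0,-24,0,0,0,1],[0,0,-24,0,0,0,1]]]'|sed -n '2p;4p'
python3 -m inch '[[[20,0,0,0,0,0,1],[40,0,0,0,0,0,1],[57,0,0,0,0,0,1],[57,0,0,0,0,0,1],[57,0,0,0,0,0,1]]]'|sed -n '2p;4p'
python3 goal.py 475.5 335.5 125 6.3
```

```text
position: [0.5328, 0.3418, 0.1396]
contact_force: [0.5, 0.1, -1.0]
position: [0.4751, 0.3356, 0.1385]
contact_force: [0.9, 0.4, 1.1]
t 37.93 pos [475.1 335.6 138.5] toolx [-0.994 -0.107  0.001] tooly [-0.107  0.994 -0.   ] z [-0. -0. -1.] F [0.9 0.4 1.1] w 0.003 j [ 0.41  0.39  1.7  -0.    1.05 -1.27]
shift [-0.4 -0.2 13.5] rot [-0.02 -0.03 -0.18]
```

```bash

python3 -m inch '[[[0,0,5,0,0,0,1],[0,0,10,0,0,0,1],[0,0,13,0,0,0,1],[0,0,13,0,0,0,1],[0,0,13,0,0,0,1]]]'|sed -n '2p;4p'
python3 -m inch '[[[0,0,2,0,0,0,1],[0,0,4,0,0,0,1],[0,0,6,0,0,0,1],[0,0,6,0,0,0,1],[0,0,6,0,0,0,1]]]'|sed -n '2p;4p'
python3 -m inch '[[[0,0,1,0,0,0,1],[0,0,3,0,0,0,1],[0,0,4.5,0,0,0,1],[0,0,4.5,0,0,0,1],[0,0,4.5,0,0,0,1]]]'|sed -n '2p;4p'
```

```text
position: [0.4757, 0.3354, 0.1251]
contact_force: [0.5, 0.1, -0.1]
position: [0.4759, 0.3357, 0.1201]
contact_force: [1.2, -0.1, 2.4]
position: [0.476, 0.3357, 0.1163]
contact_force: [-2.6, -2.2, 9.9]
```

```bash

python3 -m inch '[[[0,0,-6,0,0,0,1],[0,0,-14,0,0,0,1],[0,0,-24,0,0,0,1],[0,0,-24,0,0,0,1],[0,0,-24,0,0,0,1]]]'|sed -n '2p;4p'
python3 -m inch '[[[20,0,0,0,0,0,1],[40,-0.5,0,0,0,0,1],[60,-1,0,0,0,0,1],[60,-1,0,0,0,0,1],[60,-1,0,0,0,0,1]]]'|sed -n '2p;4p'
python3 goal.py 416 328.5 125 6.3; python3 - <<'E'
from h import *
save("side","side21")
E
```

```text
position: [0.4759, 0.3359, 0.1401]
contact_force: [0.4, -0.4, -0.6]
position: [0.4153, 0.3283, 0.139]
contact_force: [0.1, 1.0, -0.0]
t 40.02 pos [415.3 328.3 139. ] toolx [-0.994 -0.107  0.001] tooly [-0.107  0.994 -0.   ] z [-0.001 -0.    -1.   ] F [ 0.1  1.  -0. ] w 0.003 j [ 0.44  0.29  1.84 -0.    1.01 -1.23]
shift [-0.7  0.1 14. ] rot [-0.02 -0.04 -0.17]
```

View pics/side21.png

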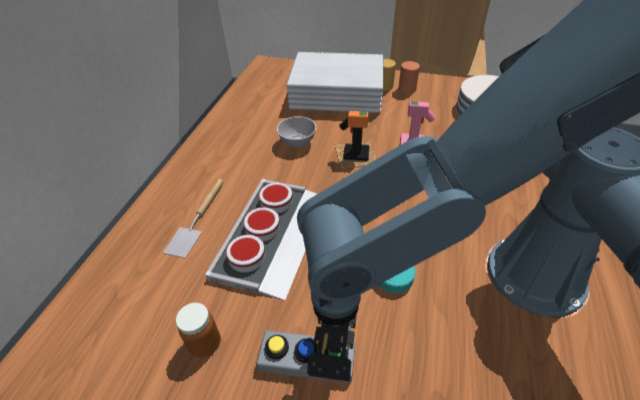

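The gripper stands over the green key at (330,350). The yellow and blue keys are up, and the tins and thermometer haven't moved.

```bash

python3 -m inch '[[[0,0,5,0,0,0,1],[0,0,10,0,0,0,1],[0,0,13,0,0,0,1],[0,0,13,0,0,0,1],[0,0,13,0,0,0,1]]]'|sed -n '2p;4p'
python3 -m inch '[[[0,0,2,0,0,0,1],[0,0,4,0,0,0,1],[0,0,6,0,0,0,1],[0,0,6,0,0,0,1],[0,0,6,0,0,0,1]]]'|sed -n '2p;4p'
python3 -m inch '[[[0,0,1,0,0,0,1],[0,0,3,0,0,0,1],[0,0,4.5,0,0,0,1],[0,0,4.5,0,0,0,1],[0,0,4.5,0,0,0,1]]]'|sed -n '2p;4p'
```

```text
position: [0.4161, 0.3281, 0.1257]
contact_force: [-1.0, 0.3, 0.1]
position: [0.4163, 0.3284, 0.1205]
contact_force: [1.2, -0.2, 2.0]
position: [0.4163, 0.3284, 0.1163]
contact_force: [-1.8, -1.8, 7.3]
```

```bash

python3 -m inch '[[[0,0,-6,0,0,0,1],[0,0,-14,0,0,0,1],[0,0,-35,0,0,0,1],[0,0,-70,0,0,0,1],[0,0,-110,0,0,0,1]]]'|sed -n '2p;4p'
python3 -m inch '[[[0,0,-30,0,0,0,1],[0,0,-60,0,0,0,1],[0,0,-60,0,0,0,1],[0,0,-60,0,0,0,1],[0,0,-60,0,0,0,1]]]'|sed -n '2p;4p'
python3 tins.py 22; python3 - <<'E'
from h import *
for n in("top","side"):
    f=save(n,n+"23")
    for q in("thermometer","mat"): print(n,q,[(np.round(d["xy"],1).tolist(),round(d["confidence"],2),(atz(n,d["xy"],.003)*1000).round(0)[:2]) for d in viewer.pinpoint(q,n)[:3]])
E
```

```text
position: [0.4143, 0.3275, 0.2251]
contact_force: [1.5, 0.2, -0.8]
position: [0.4154, 0.3281, 0.2851]
contact_force: [-0.5, -0.1, -0.7]
top [342. 142.] 322 world [ 0.6887 -0.0721] local table mm [   3.4 -107.5] local deck [   0.6 -107.1]
top [280. 138.] 321 world [0.6949 0.1313] local table mm [ 4.5 95.9] local deck [ 1.6 94.2]
top [310. 140.] 318 world [0.6906 0.0313] local table mm [ 2.7 -4.1] local deck [-0.1 -4.8]
side [244. 249.] 469 world [0.6968 0.1226] local table mm [ 6.6 87.3] local deck [-0.1 96.8]
side [261. 220.] 377 world [0.6929 0.0219] local table mm [  5.3 -13.5] local deck [-1.4 -2.2]
side [275. 193.] 310 world [ 0.6907 -0.0822] local table mm [   5.6 -117.6] local deck [  -1.  -104.4]
t 42.25 pos [415.1 327.9 283.9] toolx [-0.994 -0.106  0.003] tooly [-0.106  0.994 -0.001] z [-0.003 -0.001 -1.   ] F [-0.1  0.6  0.1] w 0.006 j [ 0.44  0.1   1.74  0.    1.31 -1.23]
top thermometer [([453.8, 245.0], 0.88, array([ 356., -453.])), ([424.6, 199.1], 0.77, array([ 506., -356.]))]
top mat [([424.0, 197.5], 0.75, array([ 511., -354.])), ([282.7, 138.4], 0.51, array([701., 127.]))]
side thermometer []
side mat [([276.0, 199.2], 0.45, array([693., -88.])), ([305.4, 344.9], 0.26, array([486., 308.]))]
```

View pics/side23.png

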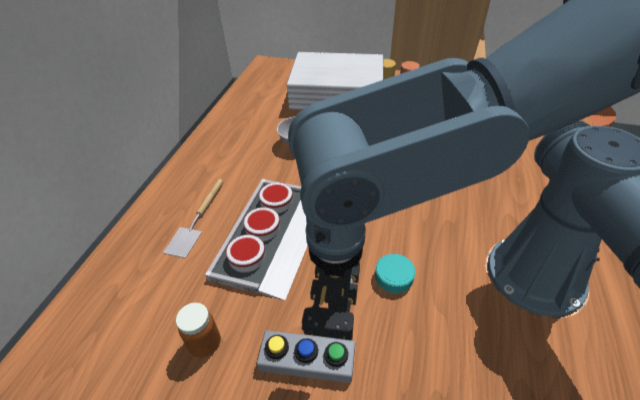

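View pics/top23.png

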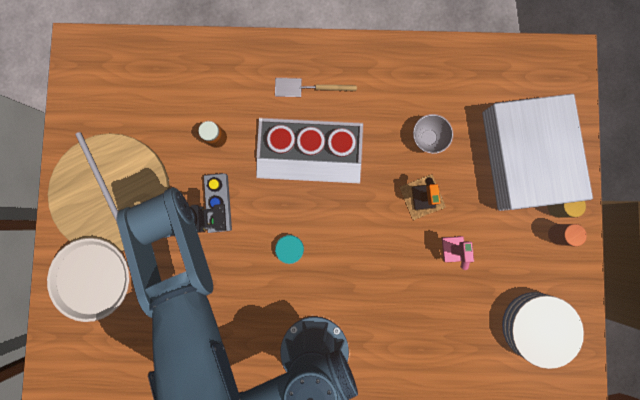

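All three tins are flat on the deck, the thermometer is upright on its mat at (426,197), and the keys are up. The jar and bowl haven't moved, and the arm is clear of everything.

```bash
python3 -m inch '[[[0,0,0,0,0,0,1],[0,0,0,0,0,0,1],[0,0,0,0,0,0,1]]]'|head -2; python3 -c "
from cell import arm
print(arm.sign_off())"
```

```text
t: 42.8
position: [0.4161, 0.3283, 0.2858]
the job is handed in; nothing more can be done
None
```

The whole job went through in one pass and is handed in at about 43 s of the 208 s allowed; no verdict was reported.

- **Thermometer:** I aimed it at the white spot from 22 cm, with a computed offset under 1 mm, and held it there for about 4.6 s. I then stood it back on its cork mat, about 3 mm from the centre by the arm's own reading.
- **Tins:** I pushed all three up the ramp. One was knocked aside during the run, so I located it again before pushing it. The last pictures put them on the deck at plate y of about +95, −4 and −106 mm, with x within 2 mm of the middle.
- **Keys:** I pressed blue, yellow, blue and green in that order. Each went down to its hard stop (about 7 to 28 N, highest on the first blue press) and was lifted clear before the next.
- **Final check:** The keys look released, and the jar and bowl look unmoved. The thermometer is upright and the arm is clear.

Two readings disagreed:
- **Key height:** The cameras put the key tops at about 52 mm, but contact came at about 58 mm. I judged full travel by the change in force, which fits the 6 mm stroke.
- **Last thermometer look:** The side camera's view of it was blocked by the arm, so that check comes from the top camera and from the side picture taken just before the green key was pressed.

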